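# Put the last analysed plate in the dry case and draw its lid tight

### The job

The grey plate with the dark spark spots still stands in the blue rack: lay it flat and square on top of the pile of plates in the open dry case, setting it down gently, not dropping it in. Then shut the lid and turn its T-handle clockwise as far as it goes, so that the latch draws the lid tight on its gasket. Leave the brass plate and the other loose things on the bench where they are.

Things in the scene. Friction and masses are not known exactly. Their poses are not given: they have to be found in the camera images.
- grey_plate_center (a point): centre of the grey aluminium plate with dark spark spots: 12 mm thick (its x), 140 long (its y), 60 high (its z, up at the start), 0.27 kg. It stands on a long edge in an outer slot of the rack, lower edge 10 mm above the bench; take it there across its 12 mm. In the case only its 60 mm width can be held, so lay it down first (free bench at x 0.40 to 0.52, y 0.10 to 0.28). Either face may be up
- brass_plate_center (a point): centre of the plain brass-coloured plate of the same size and weight in the other outer slot of the rack, 60 mm from the grey plate; it stays there
- rack: blue plate rack, fixed, origin at the centre of its underside: base 118 (x) x 130 (y) x 10 mm; at y = -50 and +50 mm a comb 14 mm thick (y), up to 41 mm above the bench. Slots along its y, 14 mm wide, at x = -30, 0, +30 mm (the outer two hold plates); 86 mm is free between the combs for the fingers
- case: grey steel dry case, fixed, origin at the centre of its underside: outside 184 (x) x 224 (y) mm, walls 7 mm, rim 85 mm above the bench, black gasket bead up to 95 mm. Lid hinged on its +x side (away from the robot); the latch keeper juts 25 mm inward from the middle of its -x wall, 71 to 83 mm above the bench
- pile_spot (a point): point on the case floor (11.5 mm above the bench) under the centre of a pile of up to three identical plates lying flat, their 140 mm along the case's y. The pile's top lies 23 to 48 mm above the bench, each time different and not told: feel for it. Fingers have 40 mm of room on either side (x) of the pile. Axes as the case's
- lid (a joint): angle of the lid (rad): 0 = drawn fully tight, about 0.033 = lying loose on the gasket, 1.75 = stop, leaning back open. It stays where it is left above about 1.3; drawn below 1.2 it comes down by itself in 2 to 3 s (0.55 kg, damped hinge). The gasket pushes back with up to 16 N at the front edge as the lid is drawn tight
- lid_hinge (a point): middle of the lid's hinge line, which runs along y of the case, 86 mm above the bench; x and z axes turn with the lid
- lid_edge (a point): middle of the lid's free edge, 191 mm from the hinge line, half-way through the lid, a plate 236 mm wide and 12 mm thick; x points back to the hinge, z out of its top (outer) face. To tip it, reach over this edge and draw it from behind toward the robot. The T-handle bar begins 48 mm inside the edge, on the outer face
- t_handle (a joint): turn of the T-handle (rad), clockwise seen from above the shut lid: 0 to 0.25 = open, bar along the lid's free edge; 1.5 = stop, bar square to that edge. From about 0.6 the pawl runs under the keeper and draws the lid down, from about 1.2 it holds by itself. Takes under 0.5 N m. Beyond 0.45 with the lid up, the pawl strikes the keeper and the lid cannot shut
- t_grip (a point): centre of the T-handle's black cross-bar, on its turning axis: bar 76 mm long, 14 wide, 16 high, its underside 24 mm above the lid's top face; y axis along the bar, z along the turning axis (up when the lid is shut). The axis is 136 mm from the hinge line, in the middle of the lid's width; on the shut lid the bar's centre is 135 mm above the bench, 130 once drawn tight
- white_jar: white screw-cap tube, 36 mm across and 69 mm high, origin at the centre of its underside; loose, a bystander
- electrode_box: blue box with dark lid beside the case (a like one stands in the far corner), 74 x 110 x 33 mm, origin at the centre of its underside; loose, a bystander

How it is judged:
By the outcome, as a careful person would: the job done as asked, in the order asked, and still so for the second after the job is handed in, with the robot touching nothing.
It also fails if it takes over 70 s, if anything falls off the work surface, if the arm or the gripper's body presses on something with over 40 N, if the wrist force passes 120 N, or if a joint passes its speed limit or range.

### The arm

A 6-joint arm with a two-finger parallel gripper is mounted at the origin on a cart in front of the work surface, level with it; the furniture and walls round the work are solid. World frame = base frame: x ahead of the robot, y to its left, z up, the work surface at z = 0. Lengths are in m, angles in degrees, forces in N, time in s.
With the tool pointing down it reaches from about 0.375 to 0.9 m from the base axis. Payload 3.1 kg.
Tool frame: the origin (TCP) lies between the finger pads; the fingertips stand 19 mm ahead of it and the grasp point (between the pads) is the TCP; z points along the fingers, x is the direction in which the jaws open and shut, and the axes are right-handed (so a half turn about z gives the same grasp; the last joint's range is limited). The gripper opens to 87 mm and grips with 3 to 60 N. Pads are 19 mm wide; open, the fingers measure 117 mm over their backs; the gripper's body (75 mm by 190 mm) begins 51 mm behind the grasp point.
Start: joints at [64.601, 30.224, 82.088, -0, 67.689, -10.227], TCP at [0.164, 0.603, 0.242] pointing down, gripper open.
Joint ranges: [-176.69, 176.69], [-43.24, 126.21], [12.49, 139.97], [-82, 262], [0, 151.66], [-163.58, 163.58]. Speed limits (degrees/s): [159.86, 159.86, 180, 180, 180, 180].

### API

Orientations are given as a 3x3 rotation matrix whose columns are the frame's x, y, z axes.
In Python, from rig import read_state, capture, camera_info, hand_in, spot_in, silhouettes gives the robot as it stands.
- The arm moves only by the shell command python3 -m jog 'ROWS'. ROWS is text: rows parted by semicolons, each of 7 numbers parted by spaces: the shift along the tool's x, y, z in m, then the turn, a rotation vector about the tool's x, y, z in degrees, then the opening, from 0 (shut) to 1 (fully open). A call has 1 to 8 rows; each row is the pose to reach, as a shift and turn from the pose commanded when the call began, along the tool's axes at that moment; what a row does not reach only later rows make up. A row lasts 1/8 s, in which the tool goes at most 62.5 mm and 10.7 degrees, less where a joint would pass 70% of its speed; a pose out of reach is approached as far as the arm can. A call with a gripper value outside its range is refused whole. The fingers move at their own pace and stop on an object; the grip force is fixed at half the most. Time passes only in rows, so rows that repeat a pose let the fingers close. It gives the time, the measured TCP pose, the force and the opening at its end, in the units of the state.
- read_state(): the state, without advancing time (a new reading comes with each control period).
- capture(name): name is "scene" or "side" or "wrist"; returns (picture, depth): 384x512x3 uint8, red, green, blue; 384x512 float32, m along the optical axis (not along the pixel's ray), 0 where there is no reading.
- camera_info(name): a dict with "vfov" (degrees; the focal length in pixels is half the picture's height over the tangent of half this angle, whatever the lens; pixels are square), "cx", "cy" (the principal point, pixels), "R" (3x3) and "t" (3): a world point X has camera coordinates R X + t; the wrist camera has in their place "tool_from_camera" (4x4, takes a point from camera to tool coordinates, whose origin is the TCP and whose axes are the tool frame's). Camera axes: x right, y down, z forward; pixel columns grow to the right and rows downward; lengths in m; the calibration is good to about 2 mm. A picture is of the moment at which its call begins: read the wrist's pose just before it. camera_info takes no time and is no camera call.
- hand_in(): hands the job in, once; it reports no verdict.
Trained networks look in the newest picture that a camera, given by its name, has taken for a name from the list of things; names that differ only in an ending like _2 or _b are one class to them, and where a whole thing is asked for, a point or a joint stands for the part that bears it (a point fixed in the world has none). Each returns a list of dicts, best first, with "score" (0 to 1); they miss things now and then, are a little off and sometimes report something else, mostly with a low value. They report only what shows in the picture. A call takes as long as a camera call.
- spot_in(label, camera): "centre" ([x, y, z] in m, in world coordinates, good to about 4 mm: the middle of the surface that is visible of it).
- silhouettes(label, camera): "region" (384x512 bool, what is visible of it).
The state is a dict: "time_s": time; "joint_positions": joint angles; "qvel": joint speeds; "tau": joint torques, N m; "position": TCP position; "tcp_rot": TCP orientation; "force": force on the tool from outside, world axes, zero at the start; "moment": the same for the moment, N m; "opening": opening from 0.0 (shut) to 1.0 (fully open).
Only numpy, scipy, OpenCV 4.12 (cv2) and the standard library are available. Lean on these libraries where they do the work, as an engineer would, in place of code of your own. Each camera call takes 0.05 s, during which the arm holds its last target.

## Working session

There is one attempt and no reset: what is moved stays moved. The work goes in short steps, Python scripts to look and compute and a shell command to move; the robot and the scene stay as the last step left them, time stands still between calls to the robot, and variables do not carry over. Pictures are saved under pics/ and viewed, and the job is handed in when it is done.

```bash
ls; mkdir -p pics; python3 - <<'E'
from rig import *
import cv2,numpy as np
s=read_state();print(s)
for n in ["scene","side","wrist"]:
    p,d=capture(n);cv2.imwrite(f"pics/{n}0.png",p[:,:,::-1]);np.save(f"pics/{n}0d.npy",d)
    print(n,camera_info(n))
E
```

```text
pics
{'time_s': 0.0, 'joint_positions': array([ 6.45996545e+01,  3.02773477e+01,  8.21565233e+01, -1.16784332e-03,
        6.76893109e+01, -1.02287800e+01]), 'qvel': array([ 0.01637498,  0.0397005 ,  0.02826816,  0.05660592, -0.01078825,
        0.04316279]), 'tau': array([-2.76491824e-05, -4.40038741e+01, -1.76595175e+01,  6.33200677e-02,
        5.82181779e-02, -1.58486851e-04]), 'position': array([0.16325868, 0.60258114, 0.24058819]), 'tcp_rot': array([[ 2.61701785e-01,  9.65148360e-01, -9.05157625e-04],
       [ 9.65146458e-01, -2.61703098e-01, -1.95018929e-03],
       [-2.11910455e-03, -3.63241657e-04, -9.99997689e-01]]), 'force': array([-0.42287905,  0.22736305,  0.5112885 ]), 'moment': array([ 0.00489331, -0.02185806,  0.00137723]), 'opening': 0.9990510782001347}
scene {'vfov': 51.28398425554468, 'cx': 249.26309186321745, 'cy': 192.28343377179272, 'R': array([[ 6.48974195e-01, -7.60810303e-01,  4.21406441e-04],
       [-5.62770224e-01, -4.80417812e-01, -6.72672581e-01],
       [ 5.11978681e-01,  4.36309991e-01, -7.39940147e-01]]), 't': array([-0.34366033,  0.43452747,  0.93640771])}
side {'vfov': 42.02124075670232, 'cx': 250.8670567767677, 'cy': 195.52885126014974, 'R': array([[ 0.72679857, -0.68674709,  0.01192732],
       [-0.58412189, -0.62713729, -0.51526734],
       [ 0.36133842,  0.36752856, -0.8569465 ]]), 't': array([-0.3908737 ,  0.39940174,  1.33742846])}
wrist {'vfov': 69.96982080351566, 'cx': 254.92537211589934, 'cy': 192.78352323582493, 'tool_from_camera': array([[ 9.99999344e-01, -9.42819473e-04,  6.50378416e-04,
         2.09249414e-04],
       [ 7.01028014e-04,  9.52854502e-01,  3.03426774e-01,
        -8.30447721e-02],
       [-9.05792673e-04, -3.03426119e-01,  9.52854538e-01,
        -1.44161819e-01],
       [ 0.00000000e+00,  0.00000000e+00,  0.00000000e+00,
         1.00000000e+00]])}
```

View pics/scene0.png

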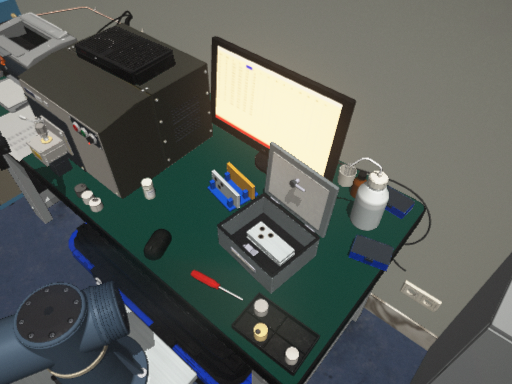

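View pics/side0.png

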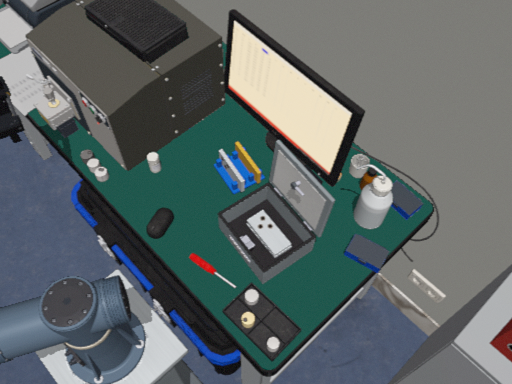

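```bash
python3 - <<'E'
from rig import *
import numpy as np
for c in ["scene","side"]:
  for n in ["grey_plate_center","brass_plate_center","rack","case","lid_edge","t_grip","lid_hinge","pile_spot","white_jar","electrode_box"]:
    try: r=spot_in(n,c)
    except Exception as e: r=[];print(n,e)
    print(c,n,[(np.round(x['centre'],3).tolist(),round(x['score'],2)) for x in r])
E
```

```text
scene grey_plate_center [([0.6, 0.156, 0.053], 0.59)]
scene brass_plate_center [([0.662, 0.149, 0.051], 0.89)]
scene rack [([0.602, 0.155, 0.01], 0.6)]
scene case [([0.612, -0.081, 0.089], 0.96), ([0.626, -0.098, 0.199], 0.25)]
scene lid_edge [([0.628, -0.095, 0.198], 0.83)]
scene t_grip [([0.629, -0.097, 0.198], 0.63), ([0.61, -0.086, 0.229], 0.57)]
scene lid_hinge [([0.632, -0.091, 0.201], 0.63)]
scene pile_spot [([0.615, -0.082, 0.094], 0.72), ([0.607, -0.084, 0.233], 0.66)]
scene white_jar [([0.442, 0.346, 0.049], 0.52)]
scene electrode_box []
side grey_plate_center [([0.594, 0.158, 0.062], 0.83), ([0.441, 0.351, 0.054], 0.19)]
side brass_plate_center [([0.662, 0.144, 0.061], 0.88)]
side rack [([0.632, 0.165, 0.01], 0.85)]
side case [([0.608, -0.081, 0.092], 0.91)]
side lid_edge [([0.625, -0.09, 0.211], 0.78)]
side t_grip [([0.627, -0.082, 0.225], 0.61)]
side lid_hinge [([0.629, -0.091, 0.211], 0.59)]
side pile_spot [([0.608, -0.076, 0.092], 0.63)]
side white_jar []
side electrode_box [([0.697, -0.308, 0.036], 0.8)]
```

```bash
cat > h.py <<'E'
import numpy as np,cv2
from rig import *
def K(ci,shape=(384,512)):
    f=shape[0]/2/np.tan(np.radians(ci['vfov'])/2); return f,ci['cx'],ci['cy']
def cloud(d,ci,state=None):
    f,cx,cy=K(ci); v,u=np.mgrid[0:384,0:512]
    P=np.stack([(u-cx)/f*d,(v-cy)/f*d,d],-1)
    if 'R' in ci: W=(P-ci['t'])@ci['R']
    else:
        T=ci['tool_from_camera']; W=P@T[:3,:3].T+T[:3,3]; W=W@state['tcp_rot'].T+state['position']
    W[d<=0]=np.nan
    return W
def topdown(W,img,x0,x1,y0,y1,res):
    nx=int((x1-x0)/res);ny=int((y1-y0)/res)
    H=np.full((nx,ny),np.nan);C=np.zeros((nx,ny,3),np.uint8)
    P=W.reshape(-1,3);c=img.reshape(-1,3);ok=~np.isnan(P[:,0]);P=P[ok];c=c[ok]
    o=np.argsort(P[:,2]);P=P[o];c=c[o]
    i=((x1-P[:,0])/res).astype(int);j=((y1-P[:,1])/res).astype(int)
    m=(i>=0)&(i<nx)&(j>=0)&(j<ny)&(P[:,0]<x1)&(P[:,1]<y1)
    H[i[m],j[m]]=P[m,2];C[i[m],j[m]]=c[m]
    return H,C
E
python3 - <<'E'
from h import *
for n in ["scene","side"]:
    d=np.load(f"pics/{n}0d.npy");p=cv2.imread(f"pics/{n}0.png")
    W=cloud(d,camera_info(n));np.save(f"pics/{n}0w.npy",W)
    cr=p[120:300,180:340];cv2.imwrite(f"pics/{n}0crop.png",cv2.resize(cr,None,fx=3.3,fy=3.3,interpolation=cv2.INTER_CUBIC))
    # rack plates tops
    P=W.reshape(-1,3);c=p.reshape(-1,3)
    m=(P[:,0]>.5)&(P[:,0]<.75)&(P[:,1]>.06)&(P[:,1]<.26)&(P[:,2]>.058)&(P[:,2]<.085)
    q=P[m]
    print(n,"table z",np.nanmedian(P[(abs(P[:,0]-.45)<.03)&(abs(P[:,1]-.2)<.03),2]))
    for lab,(a,b) in {"g":(.56,.63),"b":(.63,.70)}.items():
        s=q[(q[:,0]>a)&(q[:,0]<b)]
        if len(s)>5:
            print(lab,len(s),s.mean(0).round(4),s.min(0).round(4),s.max(0).round(4));u,S,V=np.linalg.svd(s[:,:2]-s[:,:2].mean(0));print(V[0])
E
```

```text
scene table z -0.00010028695382403917
g 171 [0.602  0.1602 0.0666] [0.5847 0.0958 0.058 ] [0.6218 0.2346 0.072 ]
[0.20047852 0.9796981 ]
b 172 [0.6608 0.1493 0.0663] [0.6415 0.0841 0.058 ] [0.6809 0.2195 0.0727]
[-0.20907187 -0.97790028]
side table z 0.002048601603110452
g 192 [0.6044 0.1628 0.0693] [0.5852 0.097  0.0581] [0.6275 0.2348 0.0767]
[0.20695328 0.97835083]
b 196 [0.6628 0.1502 0.0695] [0.6433 0.0824 0.0582] [0.6852 0.2225 0.0787]
[-0.20693348 -0.97835501]
```

View pics/scene0crop.png

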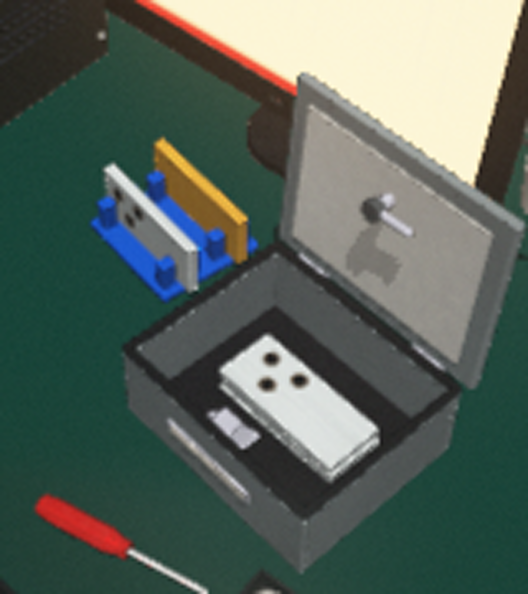

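View pics/side0crop.png

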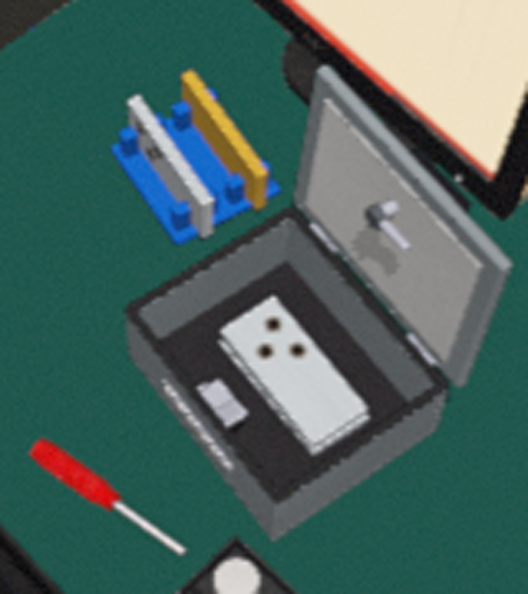

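```bash
python3 - <<'E'
from h import *
for n in ["scene","side"]:
    W=np.load(f"pics/{n}0w.npy");P=W.reshape(-1,3);P=P[~np.isnan(P[:,0])]
    p=cv2.imread(f"pics/{n}0.png")
    H,C=topdown(W,p,.45,.85,-.3,.28,.004)
    h=np.nan_to_num(H,nan=-.05);h=np.clip((h+.05)/.35*255,0,255).astype(np.uint8)
    o=np.hstack([cv2.applyColorMap(h,cv2.COLORMAP_JET),C]);cv2.imwrite(f"pics/{n}0td.png",cv2.resize(o,None,fx=2.7,fy=2.7,interpolation=cv2.INTER_NEAREST))
    # rim
    m=(P[:,2]>.075)&(P[:,2]<.1)&(P[:,0]>.45)&(P[:,0]<.8)&(P[:,1]>-.27)&(P[:,1]<.08)
    print(n,cv2.minAreaRect((P[m,:2]*1000).astype(np.float32)))
    m=(P[:,2]>.12)&(P[:,2]<.3)&(P[:,0]>.55)&(P[:,0]<.82)&(P[:,1]>-.3)&(P[:,1]<.05)
    q=P[m]; c=np.median(q,0)
    best=None;rng=np.random.default_rng(0)
    for k in range(500):
        a=q[rng.choice(len(q),3,False)];nn=np.cross(a[1]-a[0],a[2]-a[0]);nn/=np.linalg.norm(nn)+1e-9
        i=abs((q-a[0])@nn)<.003
        if best is None or i.sum()>best.sum():best=i
    s=q[best];c=s.mean(0);V=np.linalg.svd(s-c)[2]
    print("lid n",V[2],"c",c,len(s),"top z",s[:,2].max(), "top pts",s[s[:,2]>s[:,2].max()-.01].mean(0))
    m=(P[:,2]>.02)&(P[:,2]<.055)&(P[:,0]>.45)&(P[:,0]<.8)&(P[:,1]>-.25)&(P[:,1]<.0)
    print(np.histogram(P[m,2],bins=np.arange(.02,.056,.003)))
E
```

```text
scene ((629.8017578125, -92.7701416015625), (247.83541870117188, 422.4557800292969), 73.79228210449219)
lid n [-0.98796469  0.12794917  0.08691829] c [ 0.63201029 -0.08972759  0.20358284] 2954 top z 0.2798130970954184 top pts [ 0.63918478 -0.08902768  0.27321446]
(array([ 85,  88,  76, 107, 415, 458, 109,  52,  74,  59,  59,  40]), array([0.02 , 0.023, 0.026, 0.029, 0.032, 0.035, 0.038, 0.041, 0.044,
       0.047, 0.05 , 0.053, 0.056]))
side ((620.3202514648438, -101.77467346191406), (345.97894287109375, 349.10247802734375), 2.4995782375335693)
lid n [-0.98811903  0.12719749  0.08626466] c [ 0.63340592 -0.08792088  0.20648157] 2170 top z 0.2823326682022046 top pts [ 0.63871425 -0.10003924  0.27642006]
(array([ 72,  63,  66,  72, 188, 372, 334, 136,  56,  43,  42,  26]), array([0.02 , 0.023, 0.026, 0.029, 0.032, 0.035, 0.038, 0.041, 0.044,
       0.047, 0.05 , 0.053, 0.056]))
```

```bash
python3 - <<'E'
from h import *
for yaw in [-7.4]:
  ex=np.array([np.cos(np.radians(yaw)),np.sin(np.radians(yaw))]);ey=np.array([-ex[1],ex[0]])
  for n in ["scene","side"]:
    W=np.load(f"pics/{n}0w.npy");P=W.reshape(-1,3);P=P[~np.isnan(P[:,0])]
    P=P[(P[:,0]>.38)&(P[:,0]<.75)&(P[:,1]>-.27)&(P[:,1]<.06)]
    u=P[:,:2]@ex;v=P[:,:2]@ey;z=P[:,2]
    m=(z>.088)&(z<.099)&(u<.62+.0)
    for nm,a in (("u",u[m]),("v",v[m])):
        h,b=np.histogram(a,bins=np.arange(a.min(),a.max(),.004));print(n,nm,[(round(b[i],3),int(h[i])) for i in range(len(h)) if h[i]>18], a.min(),a.max())
    # pile
    p=cv2.imread(f"pics/{n}0.png")
    col=p.reshape(-1,3)[~np.isnan(W.reshape(-1,3)[:,0])]
    P0=W.reshape(-1,3);P0=P0[~np.isnan(P0[:,0])]
    m=(P0[:,2]>.022)&(P0[:,2]<.05)&(P0[:,0]>.4)&(P0[:,0]<.68)&(P0[:,1]>-.2)&(P0[:,1]<.05)&(col.min(1)>150)
    q=P0[m];print("pile z",np.percentile(q[:,2],[10,50,90]),"rect",cv2.minAreaRect((q[:,:2]*1000).astype(np.float32)))
    from_u=q[:,:2]@ex;from_v=q[:,:2]@ey;print("pile u,v ranges",np.percentile(from_u,[1,99]),np.percentile(from_v,[1,99]))
    lid=(z>.12);print("lid v range",np.percentile(v[lid],[.5,99.5]))
E
```

```text
scene u [(np.float64(0.44), 125), (np.float64(0.444), 98), (np.float64(0.448), 32), (np.float64(0.616), 82)] 0.4396377587459059 0.6199163831685609
scene v [(np.float64(-0.112), 91), (np.float64(-0.108), 89), (np.float64(-0.104), 26), (np.float64(0.104), 66), (np.float64(0.108), 65)] -0.1118395339377449 0.11471428516375963
pile z [0.03263392 0.03518841 0.03780472] rect ((502.97418212890625, -64.46903991699219), (142.11334228515625, 137.11268615722656), 82.05860137939453)
pile u,v ranges [0.4396636  0.57473365] [-0.06877267  0.0703427 ]
lid v range [-0.11613961  0.1162013 ]
side u [(np.float64(0.441), 96), (np.float64(0.445), 93), (np.float64(0.449), 43)] 0.4407418367807991 0.6199962609575523
side v [(np.float64(-0.111), 90), (np.float64(-0.107), 83), (np.float64(-0.103), 21), (np.float64(0.105), 74), (np.float64(0.109), 63)] -0.11075580747339532 0.11655058799038549
pile z [0.03338808 0.03745159 0.0414898 ] rect ((505.2917175292969, -63.74132537841797), (143.0037841796875, 137.7665557861328), 81.37238311767578)
pile u,v ranges [0.51664448 0.57652104] [-0.06872599  0.07062079]
lid v range [-0.11553708  0.11770933]
```

View pics/scene0td.png

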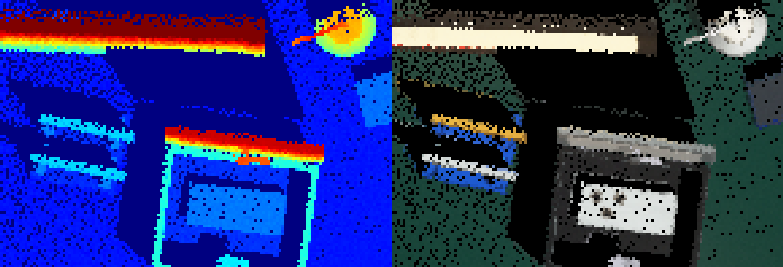

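```bash
cat >> h.py <<'E'
from scipy.spatial.transform import Rotation as Rn
def down(yaw):
    a=np.radians(yaw);x=np.array([np.cos(a),np.sin(a),0]);z=np.array([0,0,-1.]);return np.stack([x,np.cross(z,x),z],1)
def rel(p,R,s=None,cmd=None):
    s=s or read_state();p0,R0=(s['position'],s['tcp_rot']) if cmd is None else cmd
    d=R0.T@(np.array(p)-p0);rv=Rn.from_matrix(R0.T@R).as_rotvec(degrees=True)
    print("shift",d.round(4),"rot",rv.round(2),"rows~",np.linalg.norm(d)/.0625,np.linalg.norm(rv)/10.7);return d,rv
E
python3 - <<'E'
from h import *
W=np.concatenate([np.load(f"pics/{n}0w.npy").reshape(-1,3) for n in ["scene","side"]]);W=W[~np.isnan(W[:,0])]
a=np.array([.164,.603]);b=np.array([.603,.16])
for z0 in (.1,.18):
  m=(W[:,2]>z0)&(W[:,2]<.6)
  P=W[m]; 
  t=np.clip((P[:,:2]-a)@(b-a)/((b-a)@(b-a)),0,1);D=np.linalg.norm(P[:,:2]-a-t[:,None]*(b-a),axis=1)
  far=P[:,0]>.25
  for lo in np.arange(0,1.01,.2):
    k=far&(abs(t-lo)<.1)
    if k.any(): i=np.argmin(np.where(k,D,9)); print(z0,lo.round(1),D[i].round(3),P[i].round(3))
m=(W[:,2]>.05)&(W[:,0]>.7)&(W[:,1]>-.2)&(W[:,1]<.1)&(W[:,2]<.45);print("monitor",np.percentile(W[m],[1,50],axis=0))
rel([.603,.16,.24],down(-11.8))
E
```

```text
0.1 0.0 0.104 [0.277 0.637 0.108]
0.1 0.2 0.095 [0.362 0.538 0.28 ]
0.1 0.4 0.0 [0.367 0.398 0.174]
0.1 0.6 0.015 [0.395 0.392 0.145]
0.1 0.8 0.14 [0.572 0.39  0.119]
0.1 1.0 0.129 [0.595 0.031 0.1  ]
0.18 0.0 0.147 [0.312 0.663 0.184]
0.18 0.2 0.095 [0.362 0.538 0.28 ]
0.18 0.4 0.0 [0.369 0.396 0.205]
0.18 0.6 0.015 [0.396 0.391 0.213]
0.18 0.8 0.141 [0.572 0.391 0.322]
0.18 1.0 0.133 [0.651 0.036 0.194]
monitor [[ 0.77239734 -0.19676247  0.05749772]
 [ 1.02002973 -0.05239847  0.28891615]]
shift [-0.3127  0.5402  0.0015] rot [-0.    0.   86.63] rows~ 9.986554080330015 8.096028987166797
```

```bash
python3 - <<'E'
from h import *
rel([.2,.36,.26],down(40))
rel([.4,.12,.26],down(-11.8))
E
```

```text
shift [-0.2252  0.0989 -0.0184] rot [-0.    0.   34.83] rows~ 3.94592495025726 3.2549074927016
shift [-0.4045  0.3547 -0.0185] rot [-0.    0.   86.63] rows~ 8.612580197771804 8.096028987166797
```

```bash
python3 -m jog '-0.056 0.025 -0.005 0 0 9 0.45; -0.113 0.05 -0.01 0 0 18 0.45; -0.169 0.074 -0.015 0 0 27 0.45; -0.225 0.099 -0.018 0 0 36 0.45; -0.261 0.15 -0.018 0 0 46 0.45; -0.297 0.201 -0.018 0 0 56 0.45; -0.333 0.252 -0.018 0 0 66 0.45; -0.369 0.303 -0.018 0 0 76 0.45'; python3 - <<'E'
from h import *
rel([.595,.16,.24],down(-11.8));s=read_state();print(s['joint_positions'].round(1))
E
```

```text
time_s: 2.15
position: [0.3608, 0.1661, 0.2601]
tcp_rot: [[1.0, -0.027, 0.002], [-0.027, -1.0, 0.001], [0.002, -0.001, -1.0]]
force: [0.8, 0.7, -0.1]
opening: 0.453
shift [ 2.343e-01 -1.000e-04  2.050e-02] rot [-0.05 -0.1  10.28] rows~ 3.7626847210060084 0.9609145227137762
[  8.5  10.8 111.4   0.   57.7  10. ]
```

```bash
python3 -m jog '0.06 0 0.005 0 0 5 0.45; 0.12 0 0.01 0 0 10 0.45; 0.18 0 0.015 0 0 10 0.45; 0.235 0 0.02 0 0 10 0.45; 0.235 0 0.02 0 0 10 0.45; 0.235 0 0.02 0 0 10 0.45'; python3 - <<'E'
from h import *
s=read_state();p,d=capture("wrist");cv2.imwrite("pics/w1.png",p[:,:,::-1]);W=cloud(d,camera_info("wrist"),s);np.save("pics/w1.npy",W)
q,_=capture("scene");cv2.imwrite("pics/s1.png",q[:,:,::-1])
P=W.reshape(-1,3);
m=(P[:,2]>.064)&(P[:,2]<.076)&(P[:,0]>.5)&(P[:,0]<.72)&(P[:,1]>.06)&(P[:,1]<.26)
c=p.reshape(-1,3).astype(int);br=(c[:,0]-c[:,2]>60)
for nm,k in (("g",m&~br),("b",m&br)):
    a=P[k];print(nm,len(a),cv2.minAreaRect((a[:,:2]*1000).astype(np.float32)),a.mean(0),np.percentile(a[:,2],[5,95]))
E
```

```text
time_s: 2.9
position: [0.5932, 0.1629, 0.239]
tcp_rot: [[0.981, -0.194, -0.002], [-0.194, -0.981, -0.0], [-0.002, 0.001, -1.0]]
force: [-1.3, -0.4, -0.3]
opening: 0.448
g 1416 ((633.711669921875, 161.09396362304688), (139.57147216796875, 72.16999816894531), 77.98361206054688) [0.61503222 0.17394588 0.07039184] [0.06706174 0.07187897]
b 1068 ((662.6435546875, 154.3856201171875), (138.29727172851562, 12.136069297790527), 78.09972381591797) [0.66269515 0.1552187  0.07076225] [0.06954591 0.07194564]
```

View pics/w1.png

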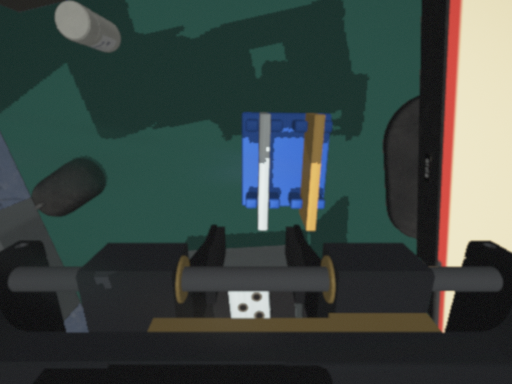

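View pics/s1.png

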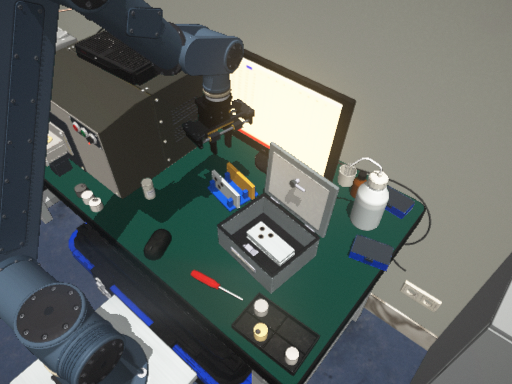

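```bash
python3 - <<'E'
from h import *
s=read_state();W=np.load("pics/w1.npy");L=(W-s['position'])@s['tcp_rot']
for r in (235,250,265,280,300,320,340,370):
    print(r,[tuple((L[r,c]*1000).round().tolist()) for c in (5,30,60,100,150,185,215,256,300,330,380,440,480,505)])
P=W.reshape(-1,3)
p=cv2.imread("pics/w1.png").reshape(-1,3).astype(int)
m=(P[:,2]>.064)&(P[:,2]<.076)&(P[:,0]>.55)&(P[:,0]<.64)&(P[:,1]>.08)&(P[:,1]<.26)
a=P[m];print(len(a),cv2.minAreaRect((a[:,:2]*1000).astype(np.float32)),a.mean(0))
E
```

```text
235 [(-464.0, 145.0, 319.0), (-458.0, 167.0, 364.0), (-299.0, 106.0, 239.0), (-236.0, 105.0, 237.0), (-160.0, 105.0, 239.0), (-106.0, 105.0, 238.0), (-22.0, -10.0, 5.0), (3.0, 105.0, 238.0), (28.0, -11.0, 4.0), (116.0, 105.0, 238.0), (192.0, 105.0, 237.0), (197.0, 47.0, 120.0), (200.0, 25.0, 76.0), (201.0, 15.0, 56.0)]
250 [(-83.0, -37.0, -61.0), (-78.0, -36.0, -58.0), (-304.0, 131.0, 238.0), (-50.0, -38.0, -62.0), (-33.0, -39.0, -63.0), (-23.0, -36.0, -58.0), (-20.0, -10.0, -12.0), (3.0, 123.0, 224.0), (26.0, -10.0, -12.0), (27.0, -38.0, -62.0), (44.0, -38.0, -61.0), (201.0, 65.0, 120.0), (80.0, -36.0, -59.0), (87.0, -37.0, -60.0)]
265 [(-78.0, -36.0, -68.0), (-77.0, -31.0, -60.0), (-440.0, 259.0, 397.0), (-45.0, -39.0, -72.0), (-30.0, -38.0, -71.0), (-22.0, -32.0, -61.0), (-18.0, -9.0, -25.0), (3.0, 123.0, 183.0), (24.0, -9.0, -26.0), (25.0, -36.0, -67.0), (40.0, -38.0, -70.0), (204.0, 83.0, 119.0), (80.0, -31.0, -60.0), (80.0, -36.0, -68.0)]
280 [(-78.0, -31.0, -69.0), (-69.0, -32.0, -70.0), (-61.0, -31.0, -68.0), (-43.0, -36.0, -76.0), (-29.0, -36.0, -75.0), (-21.0, -31.0, -68.0)
[... 892 characters left out ...]
.0, -26.0, -87.0), (-26.0, -25.0, -86.0), (-16.0, -26.0, -88.0), (-9.0, -26.0, -87.0), (2.0, -25.0, -86.0), (13.0, -25.0, -86.0), (21.0, -26.0, -87.0), (34.0, -25.0, -86.0), (49.0, -26.0, -87.0), (60.0, -26.0, -87.0), (66.0, -26.0, -87.0)]
370 [(-58.0, -24.0, -94.0), (-52.0, -25.0, -94.0), (-44.0, -25.0, -95.0), (-35.0, -25.0, -95.0), (-23.0, -25.0, -94.0), (-14.0, -26.0, -96.0), (-8.0, -25.0, -95.0), (2.0, -26.0, -96.0), (12.0, -27.0, -96.0), (19.0, -24.0, -94.0), (32.0, -23.0, -93.0), (46.0, -24.0, -94.0), (55.0, -24.0, -94.0), (62.0, -23.0, -94.0)]
1188 ((604.3082885742188, 167.35446166992188), (139.57225036621094, 12.031872749328613), 78.06120300292969) [0.60530321 0.17251522 0.07071929]
```

```bash
python3 - <<'E'
from h import *
rel([.6043,.1665,.034],down(-12))
E
```

```text
shift [ 0.011  -0.0055  0.2056] rot [0.02 0.08 0.86] rows~ 3.296171966886029 0.08091002180006529
```

```bash
python3 -m jog '0.011 -0.0055 0.03 0 0 0.8 0.45; 0.011 -0.0055 0.08 0 0 0.8 0.45; 0.011 -0.0055 0.13 0 0 0.8 0.45; 0.011 -0.0055 0.17 0 0 0.8 0.45;  0.011 -0.0055 0.19 0 0 0.8 0.45; 0.011 -0.0055 0.205 0 0 0.8 0.45; 0.011 -0.0055 0.205 0 0 0.8 0.45'; python3 - <<'E'
from h import *
q,_=capture("scene");cv2.imwrite("pics/s2.png",cv2.resize(q[100:240,160:340,::-1],None,fx=4,fy=4,interpolation=cv2.INTER_CUBIC))
E
```

```text
time_s: 3.88
position: [0.6061, 0.1663, 0.0346]
tcp_rot: [[0.978, -0.207, -0.0], [-0.207, -0.978, -0.0], [-0.0, 0.0, -1.0]]
force: [-0.3, 0.6, 0.7]
opening: 0.449
```

View pics/s2.png

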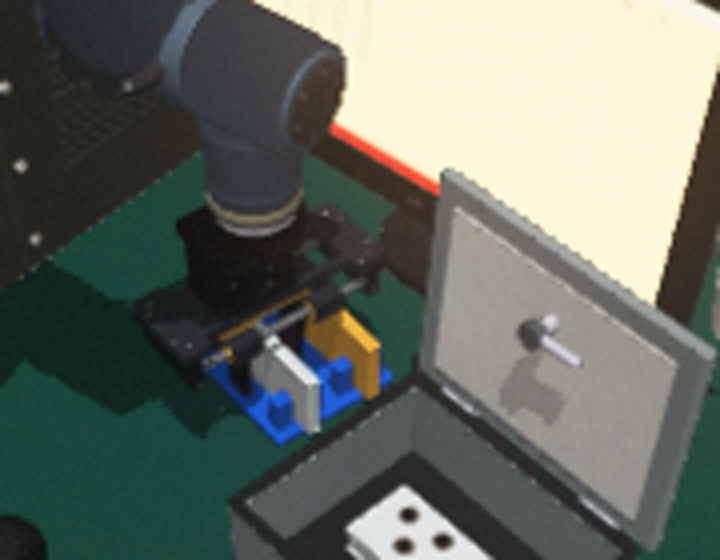

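```bash
python3 -m jog '-0.0015 0 0 0 0 0 0.3; -0.0015 0 0 0 0 0 0.1; -0.0015 0 0 0 0 0 0; -0.0015 0 0 0 0 0 0'
```

```text
time_s: 4.42
position: [0.6045, 0.1666, 0.035]
tcp_rot: [[0.978, -0.207, -0.0], [-0.207, -0.978, 0.0], [-0.0, 0.0, -1.0]]
force: [-2.1, -0.2, 2.9]
opening: 0.136
```

```bash
python3 -m jog '0 0 -0.02 0 0 0 0; 0 0 -0.06 0 0 0 0; 0 0 -0.11 0 0 0 0; 0 0 -0.11 0 0 0 0'; python3 - <<'E'
from h import *
s=read_state();s_R=Rn.from_matrix(down(0))
for pos in ([.44,.19,.12],[.44,.19,.045]):
    rel(pos,down(0))
# tilt: body leans +x => tool z tips toward -x
E
```

```text
time_s: 4.92
position: [0.608, 0.1669, 0.1498]
tcp_rot: [[0.978, -0.207, 0.011], [-0.207, -0.978, 0.001], [0.01, -0.003, -1.0]]
force: [-0.3, -0.4, -3.7]
opening: 0.137
shift [-0.1695  0.0124  0.028 ] rot [ -0.12  -0.6  -11.97] rows~ 2.7554256380813813 1.1197069931427472
shift [-0.1702  0.0126  0.103 ] rot [ -0.12  -0.6  -11.97] rows~ 3.190004549659715 1.1197069931427472
```

```bash
python3 -m jog '-0.055 0.004 0.01 0 0 -4 0; -0.11 0.008 0.02 0 0 -8 0; -0.172 0.0125 0.03 0 0 -12 0; -0.172 0.0125 0.07 0 0 -12 0; -0.172 0.0125 0.095 0 0 -12 0; -0.172 0.0125 0.116 0 0 -12 0; -0.172 0.0125 0.122 0 0 -12 0; -0.172 0.0125 0.122 0 0 -12 0'
```

```text
time_s: 5.92
position: [0.4327, 0.1898, 0.0237]
tcp_rot: [[1.0, 0.001, -0.002], [0.001, -1.0, -0.0], [-0.002, 0.0, -1.0]]
force: [-2.3, 0.1, 10.7]
opening: 0.135
```

```bash
python3 -m jog '0 0 -0.001 0 0 0 0.3; 0 0 -0.001 0 0 0 0.3; 0 0 -0.012 0 0 0 0.3; 0 0 -0.023 0 0 0 0.3; 0 0 -0.023 0 0 0 0; 0 0 -0.023 0 0 0 0; 0 0 -0.023 0 0 0 0;0 0 -0.03 0 0 0 0'; python3 - <<'E'
from h import *
q,_=capture("scene");cv2.imwrite("pics/s3.png",cv2.resize(q[100:300,120:340,::-1],None,fx=3,fy=3,interpolation=cv2.INTER_CUBIC))
E
```

```text
time_s: 6.92
position: [0.4332, 0.1898, 0.052]
tcp_rot: [[1.0, 0.0, -0.002], [0.0, -1.0, -0.0], [-0.002, 0.0, -1.0]]
force: [-0.1, -0.2, -3.3]
opening: 0.134
```

View pics/s3.png

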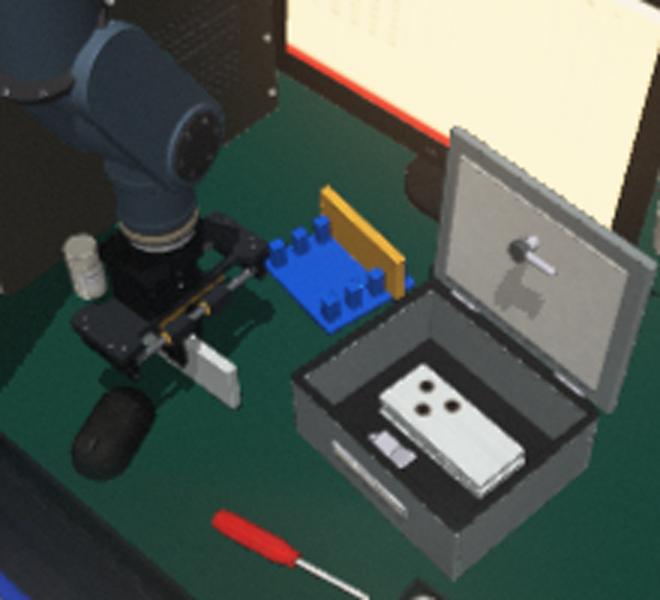

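```bash
python3 - <<'E'
from h import *
s=read_state()
Rt=Rn.from_euler('y',28,degrees=True).as_matrix()@down(0)
rel([.4463,.19,.050],Rt);rel([.4463,.19,.0434],Rt)
print(Rt.round(3))
E
```

```text
shift [ 0.0126 -0.      0.0029] rot [ 1.000e-02 -2.797e+01  3.000e-02] rows~ 0.20674887816992008 2.6141416855146615
shift [ 0.0126 -0.      0.0095] rot [ 1.000e-02 -2.797e+01  3.000e-02] rows~ 0.25217715743274083 2.6141416855146615
[[ 0.883  0.    -0.469]
 [ 0.    -1.     0.   ]
 [-0.469  0.    -0.883]]
```

```bash
python3 -m jog '0.003 0 -0.004 0 -7 0 0; 0.006 0 -0.004 0 -14 0 0; 0.009 0 -0.002 0 -21 0 0; 0.0125 0 0.001 0 -28 0 0; 0.0125 0 0.003 0 -28 0 0; 0.0125 0 0.007 0 -28 0 0; 0.0125 0 0.0095 0 -28 0 0;0.0125 0 0.0095 0 -28 0 0'; python3 - <<'E'
from h import *
q,_=capture("scene");cv2.imwrite("pics/s4.png",cv2.resize(q[140:260,120:260,::-1],None,fx=4,fy=4,interpolation=cv2.INTER_CUBIC))
E
```

```text
time_s: 7.98
position: [0.4455, 0.1901, 0.0433]
tcp_rot: [[0.883, 0.001, -0.47], [0.001, -1.0, -0.001], [-0.47, 0.0, -0.883]]
force: [0.3, -0.7, -3.0]
opening: 0.136
```

View pics/s4.png

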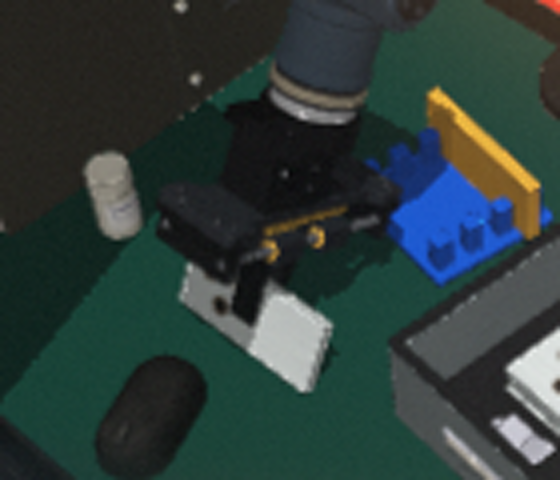

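```bash
python3 -m jog '0.0007 0 0.0013 0 0 0 0; 0.0014 0 0.0026 0 0 0 0; 0.0014 0 0.0026 0 0 0 0'
```

```text
time_s: 8.4
position: [0.4463, 0.1901, 0.0428]
tcp_rot: [[0.882, 0.0, -0.471], [0.001, -1.0, 0.0], [-0.471, -0.0, -0.882]]
force: [0.6, -0.2, 12.3]
opening: 0.137
```

```bash
python3 - <<'E'
from h import *
s=read_state()
def pose(a,Fx,Fz,o):
    R=Rn.from_euler('y',a,degrees=True).as_matrix()@down(0)
    return np.array([Fx,.19,Fz])-R@np.array([o/2,0,.019]),R
R=s['tcp_rot'];F0=s['position']+R@np.array([.006,0,.019]);print("F0",F0)
pts=[(28,F0[0]+.002,F0[2]+.002,.030),(21,.462,.018,.04),(14,.470,.012,.055),(7,.480,.0065,.07),(0,.490,.005,.085),(0,.498,.0045,.086),(0,.5035,.0045,.087)]
for a,x,z,o in pts:
    p,Q=pose(a,x,z,o);print(a,p.round(4),'o',round(o/.087,2),"backtip z",(np.array([x,0,z])+Q[:,0]*.015)[2].round(4));rel(p,Q)
E
```

```text
F0 [0.44266125 0.19011976 0.02320908]
28 [0.4403 0.19   0.049 ] o 0.34 backtip z 0.0182
shift [-0.0082  0.0001 -0.0027] rot [-0.01  0.09  0.03] rows~ 0.138154577748663 0.008831152922325213
21 [0.4501 0.19   0.0429] o 0.46 backtip z 0.0126
shift [ 0.0033  0.0001 -0.0019] rot [-0.01  7.09  0.03] rows~ 0.0612310304619006 0.6624594107187176
14 [0.4479 0.19   0.0371] o 0.63 backtip z 0.0084
shift [0.0041 0.0001 0.0043] rot [-1.000e-02  1.409e+01  3.000e-02] rows~ 0.09486177479270551 1.3166612629121075
7 [0.4476 0.19   0.0296] o 0.8 backtip z 0.0047
shift [0.0073 0.0001 0.011 ] rot [-1.000e-02  2.109e+01  3.000e-02] rows~ 0.21173403337947208 1.970865601800304
0 [0.4475 0.19   0.024 ] o 0.98 backtip z 0.005
shift [0.0099 0.0001 0.016 ] rot [-1.000e-02  2.809e+01  3.000e-02] rows~ 0.3013448178951051 2.625070568190532
0 [0.455  0.19   0.0235] o 0.99 backtip z 0.0045
shift [0.0167 0.0001 0.0129] rot [-1.000e-02  2.809e+01  3.000e-02] rows~ 0.33858522514098827 2.625070568190532
0 [0.46   0.19   0.0235] o 1.0 backtip z 0.0045
shift [0.0212 0.0001 0.0106] rot [-1.000e-02  2.809e+01  3.000e-02] rows~ 0.37851933704535656 2.625070568190532
```

```bash
python3 -m jog '-0.008 0 -0.0027 0 0 0 0.34; -0.008 0 -0.0027 0 0 0 0.34; 0.0015 0 -0.0022 0 4 0 0.42; 0.0033 0 -0.0019 0 7 0 0.46; 0.0037 0 0.001 0 10.5 0 0.55; 0.0041 0 0.0043 0 14 0 0.63; 0.0057 0 0.0077 0 17.5 0 0.72; 0.0073 0 0.011 0 21 0 0.8'; python3 - <<'E'
from h import *
q,_=capture("scene");cv2.imwrite("pics/s5.png",cv2.resize(q[140:260,120:260,::-1],None,fx=4,fy=4,interpolation=cv2.INTER_CUBIC))
rel([.4475,.19,.024],down(0));rel([.46,.19,.0235],down(0))
E
```

```text
time_s: 9.4
position: [0.448, 0.19, 0.0268]
tcp_rot: [[0.993, 0.0, -0.119], [0.0, -1.0, 0.0], [-0.119, -0.0, -0.993]]
force: [0.6, 0.8, -1.5]
opening: 0.751
shift [ 0.0019 -0.0001  0.0024] rot [0.02 6.96 0.06] rows~ 0.04975359133825829 0.6505114297120853
shift [ 0.0144 -0.      0.0014] rot [0.02 6.96 0.06] rows~ 0.23153166451425172 0.6505114297120853
```

View pics/s5.png

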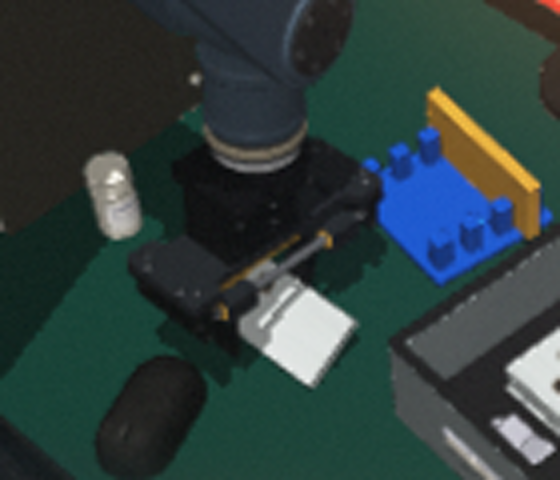

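Plate is leaning over on the front finger, about 40° as seen at (300,330). Continue easing out.

```bash
python3 -m jog '0.001 0 0.0010 0 3.5 0 0.9; 0.002 0 0.002 0 7 0 1; 0.004 0 0.0018 0 7 0 1; 0.006 0 0.0016 0 7 0 1; 0.008 0 0.0014 0 7 0 1; 0.01 0 0.0014 0 7 0 1; 0.0125 0 0.0012 0 7 0 1; 0.0145 0 0.001 0 7 0 1'; python3 - <<'E'
from h import *
q,d=capture("scene");cv2.imwrite("pics/s6.png",cv2.resize(q[140:260,120:260,::-1],None,fx=4,fy=4,interpolation=cv2.INTER_CUBIC))
W=cloud(d,camera_info("scene")).reshape(-1,3);c=q.reshape(-1,3)
m=(W[:,0]>.38)&(W[:,0]<.55)&(W[:,1]>.08)&(W[:,1]<.30)&(W[:,2]>.004)&(W[:,2]<.07)&(c.min(1)>110);a=W[m];print(len(a),np.percentile(a,[2,50,98],axis=0).round(3),cv2.minAreaRect((a[:,:2]*1000).astype(np.float32)))
E
```

```text
time_s: 10.45
position: [0.4622, 0.19, 0.0242]
tcp_rot: [[1.0, 0.0, 0.0], [0.0, -1.0, 0.0], [0.0, -0.0, -1.0]]
force: [0.5, 0.1, 0.2]
opening: 1.001
426 [[0.43  0.119 0.006]
 [0.459 0.157 0.01 ]
 [0.488 0.221 0.015]] ((458.12713623046875, 172.12515258789062), (61.614036560058594, 108.65174865722656), 1.562760591506958)
```

View pics/s6.png

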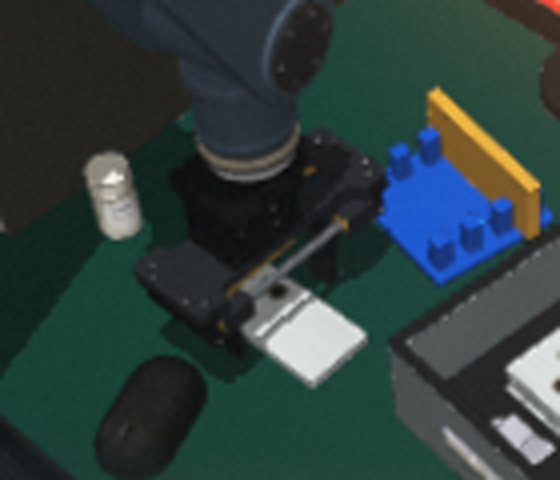

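```bash
python3 -m jog '-0.003 0 0.002 0 0 0 0.9; -0.003 0 0.002 0 0 0 0.5; -0.003 0 0.002 0 0 0 0.5; -0.003 0 0.002 0 0 0 0.4; -0.003 0 0.002 0 0 0 0.4'; python3 - <<'E'
from h import *
ex=np.array([np.cos(np.radians(-7.4)),np.sin(np.radians(-7.4))]);ey=np.array([-ex[1],ex[0]])
for u in (.530,.5466):print(u,u*ex+.001*ey)
E
```

```text
time_s: 11.12
position: [0.4589, 0.19, 0.0222]
tcp_rot: [[1.0, 0.0, -0.0], [0.0, -1.0, 0.0], [-0.0, -0.0, -1.0]]
force: [-0.4, 0.5, 0.6]
opening: 0.685
0.53 [ 0.52571451 -0.06727   ]
0.5466 [ 0.54217625 -0.069408  ]
```

```bash
python3 -m jog '0 0 -0.03 0 0 0 0.4; 0 0 -0.08 0 0 0 0.4; 0 0 -0.138 0 0 0 0.4; 0.01 0.05 -0.138 0 0 2 0.4; 0.025 0.11 -0.138 0 0 4 0.4; 0.04 0.17 -0.138 0 0 6 0.4; 0.052 0.225 -0.138 0 0 7.4 0.4; 0.056 0.2572 -0.138 0 0 7.4 0.4'; python3 - <<'E'
from h import *
for n in ("scene","side"):
  q,d=capture(n);cv2.imwrite(f"pics/{n}7.png",cv2.resize(q[90:270,180:340,::-1],None,fx=3.3,fy=3.3,interpolation=cv2.INTER_CUBIC))
s=read_state();print(s['position'],s['opening'],s['joint_positions'])
ex=np.array([np.cos(np.radians(-7.4)),np.sin(np.radians(-7.4))]);ey=np.array([-ex[1],ex[0]])
print(s['position'][:2]@ex,s['position'][:2]@ey)
rel(np.r_[.528*ex+.001*ey,.11],down(-7.4))
E
```

```text
time_s: 12.12
position: [0.5156, -0.0701, 0.1598]
tcp_rot: [[0.991, -0.131, 0.0], [-0.131, -0.991, -0.0], [0.0, 0.0, -1.0]]
force: [0.4, 0.4, -3.1]
opening: 0.684
[ 0.51595693 -0.07089779  0.15980211] 0.6809903321588471 [-2.01002542e+01  2.90760538e+01  1.01599193e+02 -6.96755617e-02
  4.92364751e+01 -1.24240186e+01]
0.520790931132235 -0.0038543139392348685
shift [ 0.0071 -0.0049  0.0498] rot [ 0.07 -0.07 -0.23] rows~ 0.8088763579853064 0.023614022208608972
```

View pics/scene7.png

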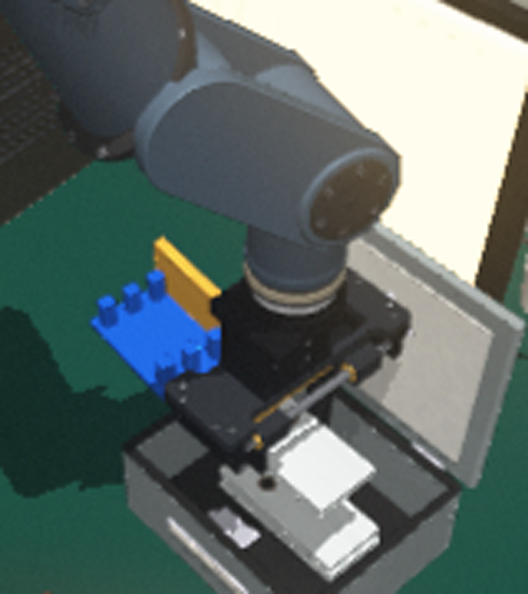

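View pics/side7.png

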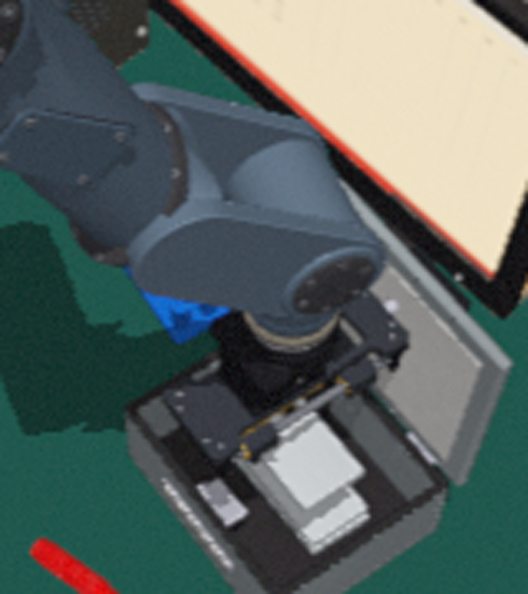

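```bash
python3 - <<'E'
from h import *
ex=np.array([np.cos(np.radians(-7.4)),np.sin(np.radians(-7.4))]);ey=np.array([-ex[1],ex[0]])
for n in ("scene","side"):
    P=np.load(f"pics/{n}0w.npy").reshape(-1,3);P=P[~np.isnan(P[:,0])]
    u=P[:,:2]@ex;v=P[:,:2]@ey;z=P[:,2]
    m=(abs(v)<.09)&(z>.13)&(z<.27)&(u>.56)&(u<.66)&(u<.6383+(z-.2036)*.088-.007)
    print(n,m.sum(),np.c_[u,v,z][m].min(0).round(3),np.c_[u,v,z][m].max(0).round(3))
    for zl in (.098,.104,.11,.118,.126):
        k=(abs(z-zl)<.004)&(u>.6)&(u<.66)&(abs(v)<.1); print(zl,k.sum(),np.percentile(u[k],[1,10,50,99]).round(4) if k.sum()>3 else '')
E
```

```text
scene 84 [ 0.613 -0.037  0.213] [0.633 0.012 0.233]
0.098 142 [0.6176 0.6211 0.6306 0.633 ]
0.104 89 [0.6289 0.6295 0.6307 0.633 ]
0.11 114 [0.6279 0.629  0.6307 0.6335]
0.118 113 [0.629  0.6296 0.631  0.6338]
0.126 117 [0.6291 0.6302 0.6317 0.6345]
side 81 [ 0.614 -0.037  0.216] [0.633 0.01  0.238]
0.098 211 [0.6174 0.6193 0.6252 0.6345]
0.104 63 [0.6214 0.6298 0.6321 0.6347]
0.11 62 [0.63   0.6306 0.6319 0.6352]
0.118 88 [0.6287 0.6303 0.6318 0.6355]
0.126 86 [0.6305 0.6313 0.6328 0.6359]
```

```bash
python3 -m jog '-0.006 -0.0045 0 0 0 0 0.4; -0.006 -0.0045 0.02 0 0 0 0.4; -0.006 -0.0045 0.05 0 0 0 0.4; 0 -0.0045 0.06 0 0 0 0.4; 0.007 -0.0045 0.07 0 0 0 0.4; 0.007 -0.0045 0.08 0 0 0 0.4; 0.007 -0.0045 0.09 0 0 0 0.4;0.007 -0.0045 0.09 0 0 0 0.4'; python3 - <<'E'
from h import *
s=read_state()
ex=np.array([np.cos(np.radians(-7.4)),np.sin(np.radians(-7.4))]);ey=np.array([-ex[1],ex[0]])
print(s['position'][:2]@ex,s['position'][:2]@ey)
for n in ("scene",):
  q,d=capture(n);cv2.imwrite(f"pics/{n}8.png",cv2.resize(q[90:270,180:340,::-1],None,fx=3.3,fy=3.3,interpolation=cv2.INTER_CUBIC))
  W=cloud(d,camera_info(n)).reshape(-1,3);c=q.reshape(-1,3)
  u=W[:,:2]@ex;v=W[:,:2]@ey
  for lo,hi in ((.052,.07),(.03,.041)):
    m=(u>.48)&(u<.6)&(abs(v)<.1)&(W[:,2]>lo)&(W[:,2]<hi)&(c.min(1)>110);print(m.sum(),np.percentile(u[m],[2,98]),np.percentile(v[m],[2,98]),np.median(W[m,2]),cv2.minAreaRect((W[m,:2]*1000).astype(np.float32)))
E
```

```text
time_s: 13.22
position: [0.5218, -0.0634, 0.0695]
tcp_rot: [[0.992, -0.128, -0.002], [-0.128, -0.992, 0.001], [-0.002, -0.0, -1.0]]
force: [0.2, 0.6, -3.4]
opening: 0.682
0.5256571808493585 0.0043363019889525595
478 [0.49668862 0.55545776] [-0.06689835  0.00567911] 0.05790464012136077 ((519.0782470703125, -88.50437927246094), (93.68665313720703, 61.592376708984375), 83.96708679199219)
95 [0.51723418 0.57523145] [-0.068572    0.00503341] 0.03517371878847739 ((538.7141723632812, -86.89708709716797), (103.79904174804688, 60.17311096191406), 82.47581481933594)
```

View pics/scene8.png

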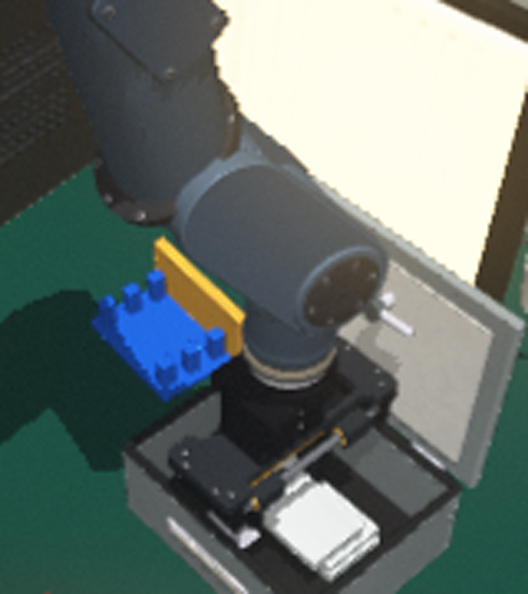

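```bash
python3 -m jog '0 0.0017 0.003 0 0 0 0.4; 0 0.0017 0.006 0 0 0 0.4; 0 0.0017 0.008 0 0 0 0.4; 0 0.0017 0.0095 0 0 0 0.4; 0 0.0017 0.0105 0 0 0 0.4'
python3 -m jog '0 0 0.0007 0 0 0 0.4; 0 0 0.0014 0 0 0 0.4'
```

```text
time_s: 13.9
position: [0.5224, -0.0653, 0.0596]
tcp_rot: [[0.992, -0.128, 0.0], [-0.128, -0.992, 0.0], [0.0, -0.0, -1.0]]
force: [-0.3, -0.4, -3.0]
opening: 0.687
time_s: 14.15
position: [0.5224, -0.0653, 0.0588]
tcp_rot: [[0.992, -0.128, 0.0], [-0.128, -0.992, -0.0], [0.0, 0.0, -1.0]]
force: [-1.5, 1.4, 6.4]
opening: 0.685
```

```bash
python3 -m jog '0 0 0 0 0 0 0.72; 0 0 0 0 0 0 0.78; 0 0 0 0 0 0 0.78'
python3 -m jog '0 0 -0.01 0 0 0 0.78; 0 0 -0.03 0 0 0 0.78; -0.008 0 -0.06 0 0 0 0.78; -0.02 0 -0.1 0 0 0 0.78; -0.04 0 -0.15 0 0 0 0.9; -0.04 0 -0.15 0 0 10 1; -0.04 0 -0.15 0 0 20 1'; python3 - <<'E'
from h import *
s=read_state()
ex=np.array([np.cos(np.radians(-7.4)),np.sin(np.radians(-7.4))]);ey=np.array([-ex[1],ex[0]])
print(s['position'][:2]@ex,s['position'][:2]@ey)
for n in ("scene","side"):
  q,d=capture(n);cv2.imwrite(f"pics/{n}9.png",cv2.resize(q[90:270,180:340,::-1],None,fx=3.3,fy=3.3,interpolation=cv2.INTER_CUBIC))
  W=cloud(d,camera_info(n)).reshape(-1,3);c=q.reshape(-1,3)
  u=W[:,:2]@ex;v=W[:,:2]@ey
  for lo,hi in ((.043,.056),(.03,.041)):
    m=(u>.48)&(u<.6)&(abs(v)<.1)&(W[:,2]>lo)&(W[:,2]<hi)&(c.min(1)>110);print(m.sum(),np.percentile(u[m],[2,98]),np.percentile(v[m],[2,98]),np.median(W[m,2]),cv2.minAreaRect((W[m,:2]*1000).astype(np.float32)))
E
```

```text
time_s: 14.52
position: [0.5226, -0.0654, 0.0584]
tcp_rot: [[0.992, -0.128, 0.0], [-0.128, -0.992, -0.0], [0.0, 0.0, -1.0]]
force: [0.1, -0.2, 0.4]
opening: 0.772
time_s: 15.4
position: [0.4828, -0.0602, 0.2101]
tcp_rot: [[0.885, -0.465, 0.003], [-0.465, -0.885, -0.001], [0.003, -0.0, -1.0]]
force: [0.1, 1.1, -0.3]
opening: 0.976
0.48655713370042397 0.0024855991048902057
822 [0.4976466  0.55630919] [-0.0672021   0.06776214] 0.04725456789831496 ((522.9956665039062, -67.03197479248047), (140.06141662597656, 61.86337661743164), 82.20037841796875)
180 [0.49841082 0.57528056] [-0.06835475  0.06656031] 0.03504969435470637 ((531.9228515625, -68.45188903808594), (139.42291259765625, 78.44254302978516), 82.31269836425781)
824 [0.49956813 0.55845568] [-0.06613772  0.06781707] 0.049533998167160614 ((530.900390625, -68.2574234008789), (141.36404418945312, 74.4392318725586), 82.67552185058594)
169 [0.51576794 0.57697814] [-0.06756042  0.06825901] 0.03721783189829351 ((534.7216796875, -70.05874633789062), (142.0635223388672, 77.34288787841797), 82.42658233642578)
```

View pics/side9.png

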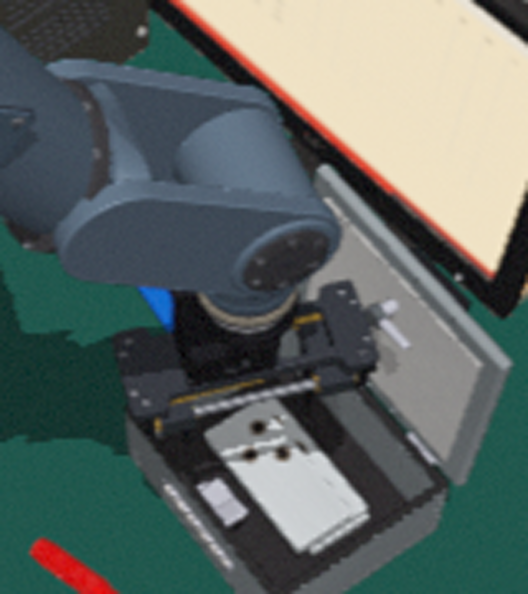

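```bash
python3 - <<'E'
from h import *
ex=np.array([np.cos(np.radians(-7.4)),np.sin(np.radians(-7.4))]);ey=np.array([-ex[1],ex[0]])
rel(np.r_[.474*ex+.001*ey,.15],down(82.6))
E
```

```text
shift [-0.0112  0.0057  0.0592] rot [ 7.0000e-02 -6.0000e-02 -1.0996e+02] rows~ 0.9686932212798026 10.27671352530333
```

```bash
python3 -m jog '-0.004 0 0 0 0 -10.5 1; -0.008 0 0 0 0 -21 1; -0.01 0 0 0 0 -31.5 1; -0.01 0 0 0 0 -42 1; -0.01 0 0 0 0 -52.5 1; -0.01 0 0 0 0 -63 1; -0.01 0 0.01 0 0 -73.5 1; -0.01 0 0.02 0 0 -84 1'; python3 - <<'E'
from h import *
ex=np.array([np.cos(np.radians(-7.4)),np.sin(np.radians(-7.4))]);ey=np.array([-ex[1],ex[0]])
rel(np.r_[.474*ex+.001*ey,.15],down(82.6));rel(np.r_[.474*ex+.001*ey,.06],down(82.6))
print(read_state()['joint_positions'])
E
```

```text
time_s: 16.5
position: [0.4739, -0.0555, 0.1883]
tcp_rot: [[0.542, 0.84, 0.0], [0.84, -0.542, -0.0], [0.0, 0.0, -1.0]]
force: [-0.2, 1.1, -0.5]
opening: 1.0
shift [-0.0058 -0.0007  0.0383] rot [ 2.000e-02  0.000e+00 -2.542e+01] rows~ 0.619749350570616 2.3760415321937987
shift [-0.0058 -0.0007  0.1283] rot [ 2.000e-02  0.000e+00 -2.542e+01] rows~ 2.054825040642928 2.3760415321937987
[-2.01393042e+01  2.36275545e+01  1.06111973e+02  1.06148096e-05
  5.02422248e+01 -7.73156731e+01]
```

```bash
python3 -m jog '-0.003 0 0 0 0 -10 1; -0.0058 -0.0007 0.02 0 0 -20 1; -0.0058 -0.0007 0.04 0 0 -25.4 1; -0.0058 -0.0007 0.06 0 0 -25.4 1; -0.0058 -0.0007 0.09 0 0 -25.4 1; -0.0058 -0.0007 0.115 0 0 -25.4 1; -0.0058 -0.0007 0.128 0 0 -25.4 1; -0.0058 -0.0007 0.128 0 0 -25.4 1'; python3 - <<'E'
from h import *
s=read_state()
ex=np.array([np.cos(np.radians(-7.4)),np.sin(np.radians(-7.4))]);ey=np.array([-ex[1],ex[0]])
print(s['position'][:2]@ex,s['position'][:2]@ey)
for n in ("scene","side"):
  q,d=capture(n);cv2.imwrite(f"pics/{n}10.png",cv2.resize(q[90:270,180:340,::-1],None,fx=3.3,fy=3.3,interpolation=cv2.INTER_CUBIC))
E
```

```text
time_s: 17.5
position: [0.4697, -0.0599, 0.0598]
tcp_rot: [[0.137, 0.991, -0.002], [0.991, -0.137, 0.001], [0.0, -0.002, -1.0]]
force: [-0.2, 0.8, -0.0]
opening: 1.001
0.47354216233219515 0.0010911984006244033
```

View pics/side10.png

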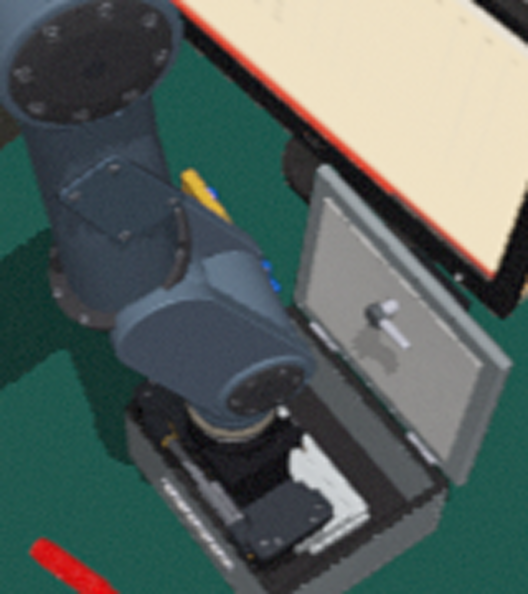

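```bash
python3 -m jog '0 0.006 0.001 0 0 0 1; 0 0.012 0.001 0 0 0 1; 0 0.016 0.001 0 0 0 1; 0 0.02 0.001 0 0 0 1; 0 0.024 0.001 0 0 0 1; 0 0.027 0.001 0 0 0 1; 0 0.030 0.001 0 0 0 1; 0 0.030 0.001 0 0 0 1'; python3 - <<'E'
from h import *
s=read_state()
ex=np.array([np.cos(np.radians(-7.4)),np.sin(np.radians(-7.4))]);ey=np.array([-ex[1],ex[0]])
print(s['position'][:2]@ex,s['position'][:2]@ey)
for n in ("scene","side"):
  q,d=capture(n);cv2.imwrite(f"pics/{n}11.png",cv2.resize(q[90:270,180:340,::-1],None,fx=3.3,fy=3.3,interpolation=cv2.INTER_CUBIC))
  W=cloud(d,camera_info(n)).reshape(-1,3);c=q.reshape(-1,3)
  u=W[:,:2]@ex;v=W[:,:2]@ey
  for lo,hi in ((.043,.056),(.03,.041)):
    m=(u>.48)&(u<.6)&(abs(v)<.1)&(W[:,2]>lo)&(W[:,2]<hi)&(c.min(1)>110);print(m.sum(),np.percentile(u[m],[2,98]),np.percentile(v[m],[2,98]))
E
```

```text
time_s: 18.6
position: [0.5008, -0.0645, 0.0593]
tcp_rot: [[0.139, 0.99, 0.002], [0.99, -0.139, -0.001], [-0.0, 0.002, -1.0]]
force: [-1.7, -0.4, 1.2]
opening: 0.999
0.5049512494257715 0.0005849310711237427
105 [0.51728418 0.57563885] [-0.06949253  0.04396419]
35 [0.51410126 0.56549514] [-0.06960584  0.03345646]
46 [0.51891128 0.57800919] [-0.0691801 -0.003858 ]
20 [0.51822501 0.57313908] [-0.06929814 -0.06544197]
```

View pics/side11.png

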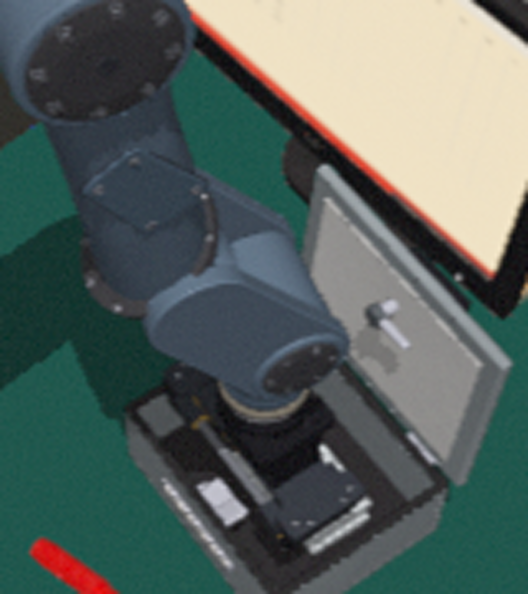

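```bash
python3 -m jog '0 -0.008 0 0 0 0 1; 0 -0.008 -0.02 0 0 0 1; 0 -0.01 -0.07 0 0 0 1; 0 -0.02 -0.13 0 0 0 0.5; 0 -0.03 -0.19 0 0 0 0; 0 -0.03 -0.25 0 0 0 0; 0 -0.03 -0.28 0 0 0 0; 0 -0.03 -0.28 0 0 0 0'; python3 - <<'E'
from h import *
s=read_state()
ex=np.array([np.cos(np.radians(-7.4)),np.sin(np.radians(-7.4))]);ey=np.array([-ex[1],ex[0]])
print(s['position'][:2]@ex,s['position'][:2]@ey)
for n in ("scene","side"):
  q,d=capture(n);cv2.imwrite(f"pics/{n}12.png",cv2.resize(q[90:270,180:340,::-1],None,fx=3.3,fy=3.3,interpolation=cv2.INTER_CUBIC))
  W=cloud(d,camera_info(n)).reshape(-1,3);c=q.reshape(-1,3)
  u=W[:,:2]@ex;v=W[:,:2]@ey
  for lo,hi in ((.043,.056),(.03,.041)):
    m=(u>.48)&(u<.6)&(abs(v)<.1)&(W[:,2]>lo)&(W[:,2]<hi)&(c.min(1)>110);print(m.sum(),np.percentile(u[m],[2,98]),np.percentile(v[m],[2,98]),cv2.minAreaRect((W[m,:2]*1000).astype(np.float32)))
  m=(W[:,2]>.26)&(W[:,2]<.29)&(u>.6)&(u<.7)&(abs(v)<.12);print("lidtop u",np.percentile(u[m],[1,50,99]),W[m,2].max())
  m=(W[:,2]>.2)&(W[:,2]<.45)&(u>.7)&(u<.9)&(abs(v)<.15);print("mon u",np.percentile(u[m],[1,5,50]))
rel(np.r_[.685*ex,.34],down(82.6))
E
```

```text
time_s: 19.7
position: [0.4716, -0.0607, 0.3421]
tcp_rot: [[0.139, 0.99, 0.008], [0.99, -0.139, -0.003], [-0.002, 0.008, -1.0]]
force: [0.4, 0.3, -0.7]
opening: 0.517
0.4754892979307649 0.0005770406236572587
783 [0.51747836 0.57608782] [-0.0673621   0.06700714] ((542.7544555664062, -70.73072052001953), (140.5643310546875, 62.21294021606445), 81.72148895263672)
122 [0.51454362 0.56861023] [-0.06911259  0.0676181 ] ((515.955810546875, -75.16925811767578), (53.786067962646484, 150.29078674316406), 13.783343315124512)
lidtop u [0.64161626 0.64591483 0.65609263] 0.2780736617448024
mon u [0.77802169 0.78183634 0.79597311]
798 [0.51871429 0.57745831] [-0.06773559  0.06634407] ((543.4749145507812, -70.21566772460938), (140.30447387695312, 62.48676681518555), 81.70882415771484)
92 [0.51559934 0.56518103] [-0.06820059  0.06586056] ((516.5602416992188, -75.33609008789062), (55.02424621582031, 148.5615997314453), 13.800532341003418)
lidtop u [0.64229388 0.6469958  0.65751446] 0.28342820681625636
mon u [0.77866988 0.78306613 0.79753479]
shift [ 0.0011  0.2116 -0.0013] rot [-0.01 -0.   -0.58] rows~ 3.3860807472551904 0.05429159318315873
```

View pics/scene12.png

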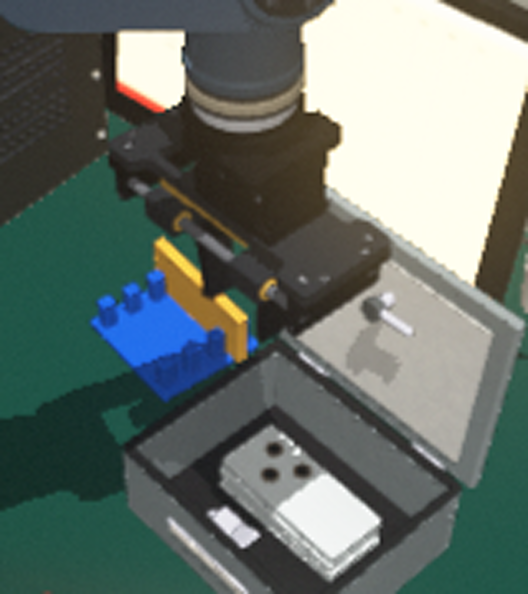

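View pics/side12.png

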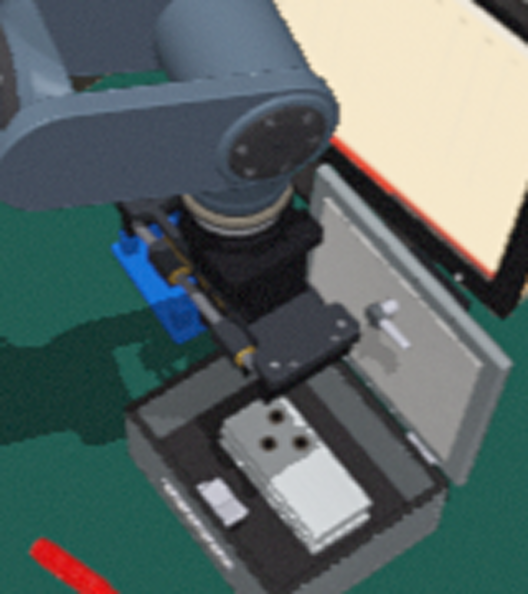

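```bash
python3 -m jog '0 0.05 0 0 0 0 0; 0 0.11 0 0 0 0 0; 0 0.17 0 0 0 0 0; 0 0.2115 0 0 0 0 0; 0 0.2115 0.03 0 0 0 0; 0 0.2115 0.06 0 0 0 0; 0 0.2115 0.076 0 0 0 0; 0 0.2115 0.076 0 0 0 0'; python3 - <<'E'
from h import *
s=read_state()
ex=np.array([np.cos(np.radians(-7.4)),np.sin(np.radians(-7.4))]);ey=np.array([-ex[1],ex[0]])
print(s['position'][:2]@ex,s['position'][:2]@ey)
for n in ("side",):
  q,d=capture(n);cv2.imwrite(f"pics/{n}13.png",cv2.resize(q[60:240,180:340,::-1],None,fx=3.3,fy=3.3,interpolation=cv2.INTER_CUBIC))
E
```

```text
time_s: 20.8
position: [0.6783, -0.0891, 0.2604]
tcp_rot: [[0.139, 0.99, -0.005], [0.99, -0.139, 0.002], [0.001, -0.005, -1.0]]
force: [0.4, -0.2, 0.5]
opening: 0.007
0.6840922843244844 -0.0009843088337601197
```

View pics/side13.png

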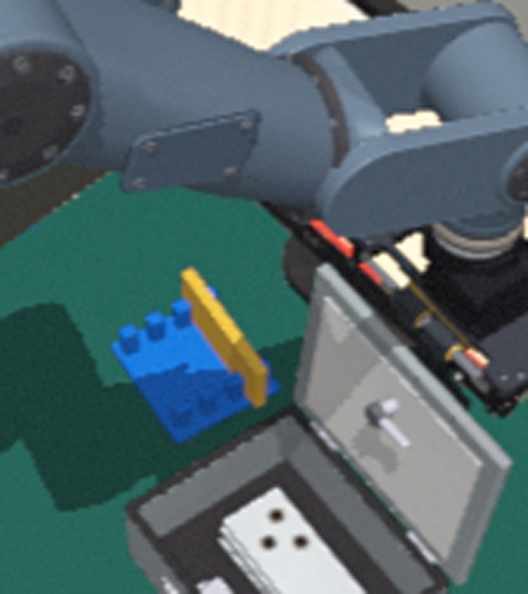

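```bash
python3 -m jog '0 -0.012 0 0 0 0 0; 0 -0.025 0 0 0 0 0; 0 -0.04 0 0 0 0 0; 0 -0.055 0 0 0 0 0; 0 -0.07 0 0 0 0 0; 0 -0.085 0 0 0 0 0; 0 -0.1 0 0 0 0 0; 0 -0.11 0 0 0 0 0'; python3 - <<'E'
from h import *
s=read_state()
ex=np.array([np.cos(np.radians(-7.4)),np.sin(np.radians(-7.4))]);ey=np.array([-ex[1],ex[0]])
print(s['position'][:2]@ex,s['position'][:2]@ey)
for n in ("side",):
  q,d=capture(n);cv2.imwrite(f"pics/{n}14.png",cv2.resize(q[60:240,180:340,::-1],None,fx=3.3,fy=3.3,interpolation=cv2.INTER_CUBIC))
E
```

```text
time_s: 21.85
position: [0.5698, -0.074, 0.2645]
tcp_rot: [[0.139, 0.99, 0.002], [0.99, -0.139, -0.001], [-0.0, 0.002, -1.0]]
force: [1.3, 0.3, 0.8]
opening: 0.007
0.5745526486298109 4.4685073036149214e-05
```

View pics/side14.png

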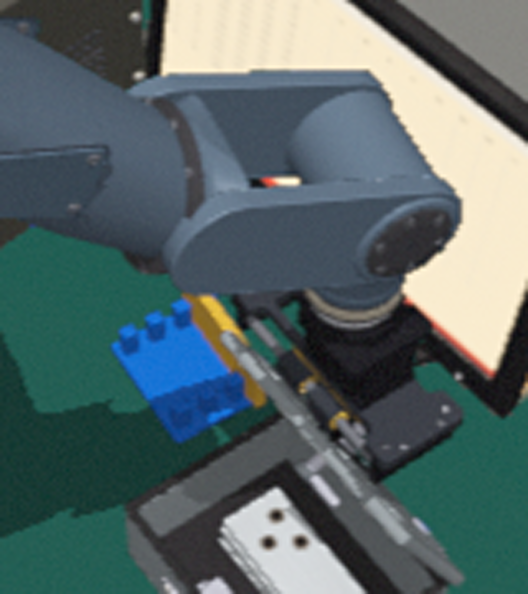

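```bash
python3 -m jog '0 -0.008 0 0 0 0 0; 0 -0.016 0 0 0 0 0; 0 -0.025 0 0 0 0 0; 0 -0.025 0 0 0 0 0; 0 -0.02 -0.01 0 0 0 0.3; 0 -0.02 -0.02 0 0 0 0.5; 0 -0.02 -0.03 0 0 0 0.5; 0 -0.02 -0.03 0 0 10 0.5'; python3 - <<'E'
from h import *
for n in ("side",):
  q,d=capture(n);cv2.imwrite(f"pics/{n}15.png",cv2.resize(q[60:270,180:340,::-1],None,fx=2.8,fy=2.8,interpolation=cv2.INTER_CUBIC))
E
```

```text
time_s: 22.9
position: [0.5516, -0.0716, 0.295]
tcp_rot: [[0.313, 0.95, 0.003], [0.95, -0.313, -0.001], [-0.0, 0.003, -1.0]]
force: [-0.1, 0.2, -0.2]
opening: 0.376
```

View pics/side15.png

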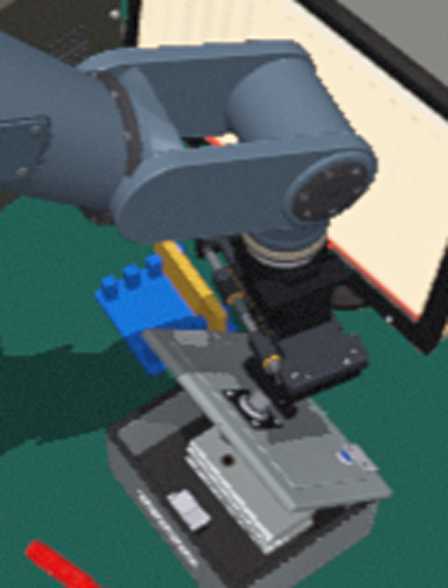

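```bash
python3 -m jog '0 0 0 0 0 10 0.5; 0 0 0 0 0 20 0.5; 0 0 0 0 0 30 0.5; 0 0 0 0 0 40 0.5; 0 0 0 0 0 50 0.5; 0 0 0 0 0 60 0.5; 0 0 0 0 0 70 0.5; 0 0 0 0 0 79 0.5'; python3 - <<'E'
from h import *
s=read_state();print(s['joint_positions'])
for n in ("scene","side",):
  q,d=capture(n);cv2.imwrite(f"pics/{n}16.png",cv2.resize(q[60:270,180:340,::-1],None,fx=2.8,fy=2.8,interpolation=cv2.INTER_CUBIC))
E
```

```text
time_s: 23.95
position: [0.5508, -0.0713, 0.2937]
tcp_rot: [[0.992, -0.124, 0.0], [-0.124, -0.992, -0.0], [0.0, 0.0, -1.0]]
force: [0.0, 0.1, -0.5]
opening: 0.498
[-1.89058111e+01  2.14625557e+01  8.85462181e+01 -1.56231319e-03
  6.99751955e+01 -1.17764520e+01]
```

View pics/side16.png

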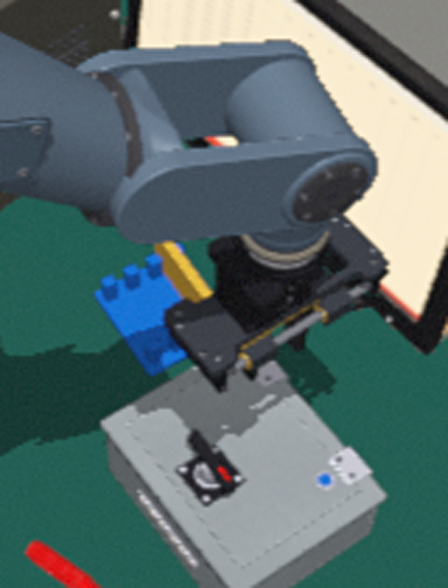

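```bash
python3 - <<'E'
from h import *
ex=np.array([np.cos(np.radians(-7.4)),np.sin(np.radians(-7.4))]);ey=np.array([-ex[1],ex[0]])
s=read_state()
for n in ("scene","side","wrist"):
  q,d=capture(n);cv2.imwrite(f"pics/{n}17.png",q[:,:,::-1])
  W=cloud(d,camera_info(n),s).reshape(-1,3);u=W[:,:2]@ex;v=W[:,:2]@ey;z=W[:,2]
  b=(abs(u-.489)<.05)&(abs(v)<.05)
  m=b&(z>.137)&(z<.152);print(n,m.sum())
  if m.sum()>10: print(np.median(z[m]),cv2.minAreaRect((np.c_[u,v][m]*1000).astype(np.float32)),np.c_[u,v].astype(float)[m].mean(0))
  l=(u>.46)&(u<.6)&(abs(v)<.11)&(z>.09)&(z<.12);print("lid z",np.percentile(z[l],[5,50,95]) if l.sum() else '')
  l=(abs(v)<.11)&(z>.09)&(z<.12)&(u>.4)&(u<.66);print("lid u",np.percentile(u[l],[1,99]))
  print([(np.round(x['centre'],3).tolist(),round(x['score'],2)) for x in spot_in("t_grip",n)])
E
```

```text
scene 117
0.14068901685941193 ((494.8147277832031, 1.3487701416015625), (72.4224853515625, 15.170588493347168), 86.31291961669922) [ 4.93802025e-01 -4.12404977e-04]
lid z [0.09838893 0.10240277 0.10729994]
lid u [0.43936307 0.62628378]
[([0.484, -0.066, 0.145], 0.67)]
side 121
0.14279602640336692 ((496.165283203125, 1.8951835632324219), (76.2218246459961, 14.901276588439941), 86.97694396972656) [0.4956784  0.00200029]
lid z [0.09968896 0.10500424 0.11072072]
lid u [0.44089731 0.6281098 ]
[([0.485, -0.06, 0.14], 0.58), ([0.518, -0.081, 0.105], 0.34)]
wrist 819
0.14330852204268082 ((494.5705871582031, 4.344745635986328), (73.86007690429688, 13.993121147155762), 87.22309875488281) [0.49531859 0.00545471]
lid z [0.10169787 0.10453529 0.10881211]
lid u [0.44113881 0.6269591 ]
[([0.493, -0.062, 0.143], 0.68)]
```

View pics/wrist17.png

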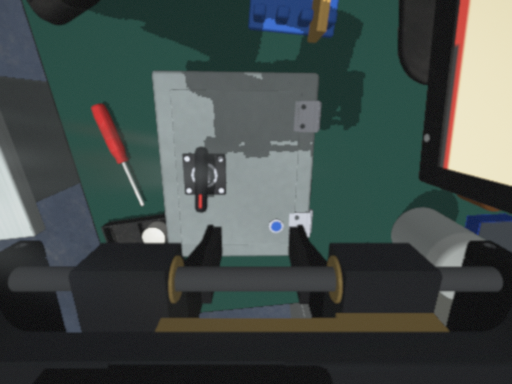

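```bash
python3 - <<'E'
from h import *
ex=np.array([np.cos(np.radians(-7.4)),np.sin(np.radians(-7.4))]);ey=np.array([-ex[1],ex[0]])
rel(np.r_[.495*ex+.002*ey,.137],down(-10.4))
E
```

```text
shift [-0.0603 -0.0024  0.1564] rot [ 0.   -0.    3.51] rows~ 2.6819332236922664 0.3282623492796953
```

```bash
python3 -m jog '-0.04 -0.0015 0.02 0 0 3.5 0.5; -0.0603 -0.0024 0.05 0 0 3.5 0.5; -0.0603 -0.0024 0.09 0 0 3.5 0.5; -0.0603 -0.0024 0.125 0 0 3.5 0.5; -0.0603 -0.0024 0.145 0 0 3.5 0.5; -0.0603 -0.0024 0.1564 0 0 3.5 0.5; -0.0603 -0.0024 0.1564 0 0 3.5 0.5'; python3 - <<'E'
from h import *
ex=np.array([np.cos(np.radians(-7.4)),np.sin(np.radians(-7.4))]);ey=np.array([-ex[1],ex[0]])
s=read_state();print(s['position'][:2]@ex,s['position'][:2]@ey)
for n in ("scene",):
  q,d=capture(n);cv2.imwrite(f"pics/{n}18.png",cv2.resize(q[90:270,180:340,::-1],None,fx=3.3,fy=3.3,interpolation=cv2.INTER_CUBIC))
E
```

```text
time_s: 25.22
position: [0.4911, -0.0616, 0.1365]
tcp_rot: [[0.983, -0.181, -0.001], [-0.181, -0.983, 0.0], [-0.001, -0.0, -1.0]]
force: [0.3, 0.5, -0.3]
opening: 0.503
0.49493292979961806 0.0021770890611066476
```

View pics/scene18.png

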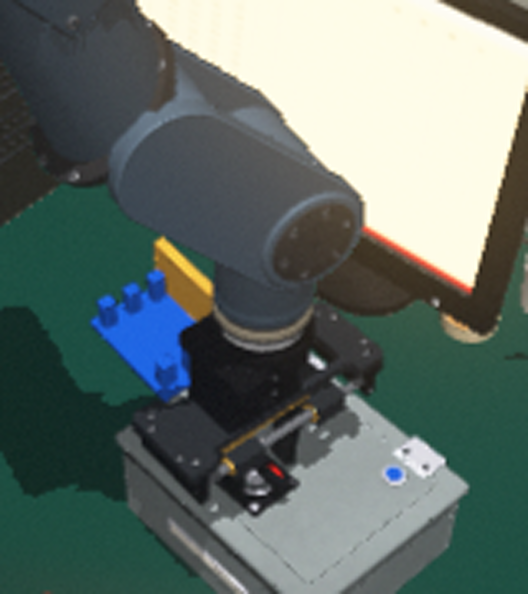

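```bash
python3 -m jog '0 0 0 0 0 0 0.1; 0 0 0 0 0 0 0; 0 0 0 0 0 0 0; 0 0 0 0 0 0 0'
python3 -m jog '0 0 0 0 0 6 0; 0 0 0 0 0 13 0; 0 0 0 0 0 20 0; 0 0 0 0 0 27 0; 0 0 0 0 0 34 0; 0 0 0 0 0 40 0; 0 0 0 0 0 40 0'
```

```text
time_s: 25.78
position: [0.4897, -0.0613, 0.137]
tcp_rot: [[0.983, -0.181, -0.003], [-0.181, -0.983, 0.0], [-0.003, 0.0, -1.0]]
force: [-3.2, 0.1, 3.0]
opening: 0.194
time_s: 26.65
position: [0.4895, -0.0612, 0.1368]
tcp_rot: [[0.638, -0.77, -0.004], [-0.77, -0.638, 0.001], [-0.003, 0.002, -1.0]]
force: [-4.7, -0.5, 3.1]
opening: 0.193
```

```bash
python3 -m jog '0 0 0.001 0 0 6 0; 0 0 0.002 0 0 12 0; 0 0 0.003 0 0 18 0; 0 0 0.004 0 0 24 0; 0 0 0.005 0 0 30 0; 0 0 0.005 0 0 36 0; 0 0 0.005 0 0 40 0; 0 0 0.005 0 0 40 0'; python3 - <<'E'
from h import *
s=read_state();print(s['force'],s['moment'],np.degrees(np.arctan2(s['tcp_rot'][1,0],s['tcp_rot'][0,0])),s['joint_positions'])
E
```

```text
time_s: 27.65
position: [0.4885, -0.0609, 0.1326]
tcp_rot: [[-0.005, -1.0, -0.005], [-1.0, 0.005, 0.001], [-0.001, 0.006, -1.0]]
force: [-8.1, 1.1, 13.4]
opening: 0.196
[-8.06324307  1.08695635 13.3805549 ] [-0.15334713  1.61584352  0.1534908 ] -90.2898412535861 [-2.01025049e+01  3.01962175e+01  1.06515062e+02 -8.76528151e-02
  4.36021632e+01  7.02508393e+01]
```

```bash
python3 -m jog '0 0 -0.001 0 0 2 0; 0 0 -0.001 0 0 4 0; 0 0 -0.001 0 0 6 0; 0 0 -0.001 0 0 6 0'; python3 - <<'E'
from h import *
s=read_state();print(s['force'],s['moment'],np.degrees(np.arctan2(s['tcp_rot'][1,0],s['tcp_rot'][0,0])))
E
python3 -m jog '0 0 0 0 0 1 0; 0 0 0 0 0 2 0; 0 0 0 0 0 2 0'; python3 - <<'E'
from h import *
s=read_state();print(s['force'],s['moment'],np.degrees(np.arctan2(s['tcp_rot'][1,0],s['tcp_rot'][0,0])))
E
```

```text
time_s: 28.15
position: [0.4885, -0.0609, 0.1328]
tcp_rot: [[-0.109, -0.994, -0.006], [-0.994, 0.109, 0.001], [-0.0, 0.006, -1.0]]
force: [-7.3, 1.1, 6.4]
opening: 0.191
[-7.32522819  1.11151089  6.37221366] [-0.19889829  1.30362433  0.28408507] -96.24280172463746
time_s: 28.52
position: [0.4887, -0.0609, 0.1328]
tcp_rot: [[-0.143, -0.99, -0.005], [-0.99, 0.143, 0.001], [-0.0, 0.005, -1.0]]
force: [-6.2, 1.1, 6.6]
opening: 0.195
[-6.22220959  1.08868918  6.55902461] [-0.10472503  1.25020068  0.34493539] -98.23505047317956
```

```bash
python3 -m jog '0 0 0 0 0 0 0.3; 0 0 0 0 0 0 0.5; 0 0 -0.02 0 0 0 0.5; 0 0 -0.06 0 0 0 0.5; 0 0 -0.1 0 0 0 0.5; -0 -0.05 -0.13 0 0 0 0.5;-0 -0.05 -0.13 0 0 0 0.5'; python3 - <<'E'
from h import *
ex=np.array([np.cos(np.radians(-7.4)),np.sin(np.radians(-7.4))]);ey=np.array([-ex[1],ex[0]])
s=read_state();print(s['force'])
for n in ("scene","side","wrist"):
  q,d=capture(n);cv2.imwrite(f"pics/{n}19.png",q[:,:,::-1] if n=="wrist" else cv2.resize(q[90:270,180:340,::-1],None,fx=3.3,fy=3.3,interpolation=cv2.INTER_CUBIC))
  W=cloud(d,camera_info(n),s).reshape(-1,3);u=W[:,:2]@ex;v=W[:,:2]@ey;z=W[:,2]
  b=(abs(u-.489)<.055)&(abs(v)<.05)
  m=b&(z>.128)&(z<.15);print(n,m.sum())
  if m.sum()>10: print(np.median(z[m]),cv2.minAreaRect((np.c_[u,v][m]*1000).astype(np.float32)))
  l=(u>.46)&(u<.6)&(abs(v)<.11)&(z>.085)&(z<.115);print("lid z",np.percentile(z[l],[5,50,95]) if l.sum() else '')
  A=np.c_[u[l],v[l],np.ones(l.sum())];k,*_=np.linalg.lstsq(A,z[l],rcond=None);print("slope u,v",k)
E
```

```text
time_s: 29.4
position: [0.5468, -0.0709, 0.2665]
tcp_rot: [[-0.147, -0.989, 0.013], [-0.989, 0.147, -0.004], [0.002, -0.013, -1.0]]
force: [-0.3, -0.4, -0.5]
opening: 0.499
[-0.30584532 -0.35111181 -0.46127316]
scene 138
0.13575023518692647 ((493.4300842285156, 0.7904462814331055), (75.11388397216797, 13.164664268493652), 4.781304836273193)
lid z [0.09604547 0.0992046  0.10298376]
slope u,v [-0.00989711  0.00060674  0.10456969]
side 141
0.13823959608779468 ((495.1632995605469, 1.1468114852905273), (74.12059783935547, 15.208751678466797), 3.0448527336120605)
lid z [0.09698364 0.1015972  0.10649651]
slope u,v [-0.00754985  0.00162911  0.10564787]
wrist 806
0.14181501578950062 ((502.7760314941406, 2.0803136825561523), (73.50836944580078, 15.664026260375977), 5.596278190612793)
lid z [0.10267678 0.10486567 0.10779873]
slope u,v [ 0.00392191 -0.0009356   0.10281418]
```

View pics/wrist19.png

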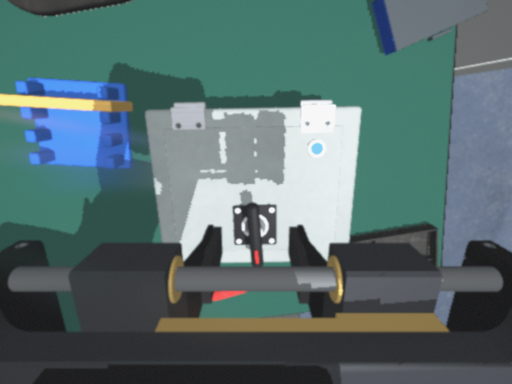

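View pics/side19.png

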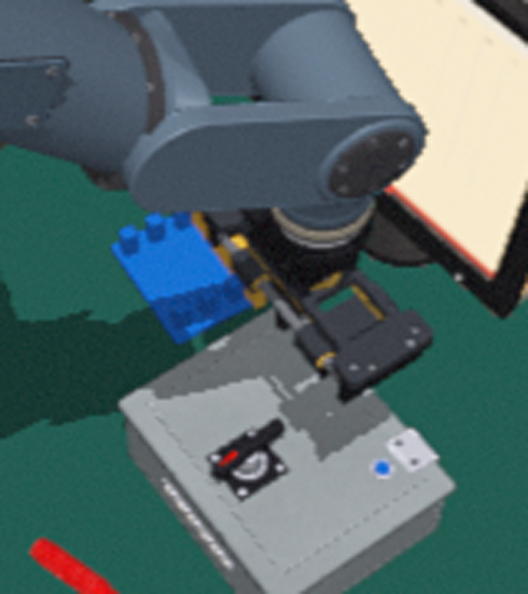

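```bash
python3 - <<'E'
from h import *
for n in ("scene",):
  for l in ("brass_plate_center","white_jar","electrode_box"):
    print(l,[(np.round(x['centre'],3).tolist(),round(x['score'],2)) for x in spot_in(l,n)])
print(read_state()['force']);print(hand_in())
E
```

```text
brass_plate_center [([0.659, 0.146, 0.048], 0.69), ([0.504, -0.086, 0.102], 0.51)]
white_jar [([0.66, 0.148, 0.05], 0.62), ([0.438, 0.347, 0.05], 0.49)]
electrode_box [([0.7, -0.31, 0.034], 0.83)]
[ 0.15551921  0.62564104 -0.02880116]
the job is handed in; nothing more can be done
None
```

The job is done and handed in: the grey plate lies on the pile, the lid is shut, and the T-handle is turned clockwise to its stop. The clock stood at about 30 s of the 70 s allowed.

- **Plate:** I took it from the rack and eased it down flat on the bench, then re-gripped it across its 60 mm width. I lowered it until the wrist force showed contact. The gripper's body would have hit the open lid over the pile itself, so I set the plate down about 19 mm toward the robot. I then slid it onto the pile with two fingertips. Before shutting the lid, both cameras showed it within 1–2 mm of the pile's edges and square to it within about 1°. The pile turned out to be two plates high.
- **Lid and latch:** I drew the lid over from behind and it came down by itself. After turning the handle, the bar top had dropped about 5 mm. The bar lay 86° (±1°) round from its open position, which matches the 1.5 rad stop. The last twist met rising torque of about 0.34 N m.
- **Last checks:** The gripper was clear of everything, with under 1 N on the wrist. The brass plate, jar and electrode box were where they started, within measuring error.

**Disagreements:**
- The network gave a spurious second spot for the brass plate on the case lid.
- It also ranked the brass plate above the jar when asked for the jar.
- The wrist camera's heights after the turn did not show the 5 mm drop, but the scene and side cameras both did.
- The jaws stood at 17 mm on the 14 mm bar, so they were gripping it slightly askew and I turned the tool about 5° past where the handle stopped.

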